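# Lock a hold-down finger into the sprung strut of a sloping board test stand

### The job

Take the hold-down finger with the long arm out of the rack, lower its hammer head through the strut slot close to the scribed line with the arm lying along the slot, press it down against the spring, and turn it a quarter turn so that the arm reaches up the slope over the circuit board. Then feel along the slot for the hidden notch under the lips until the head springs up into it, and let go of the finger locked there, square to the strut; leave the short finger in the rack and the other bench things undisturbed.

Things in the scene. Friction and masses are not known exactly. Their poses are not given: they have to be found in the camera images.
- long_finger: Loose steel and bare aluminium hold-down finger with the long arm, 0.16 kg. Origin: centre of the underside of its round flange (32 mm diameter, 6 mm thick); z up its stem, x along its arm. The flat arm, 16 mm wide and 7 mm thick, runs from the axis to x=75 mm, underside at z=5 mm. Starts upright in either rack pocket, flange on the rack's top. Head, grip block and arm all lie along x.
- long_finger_grip (a point): Middle of the long finger's grip block, z=47 mm above its origin: aluminium, 44 mm (x) by 24 mm (y), from z=22 to 68 mm. A stem of 18 mm diameter joins it to the flange.
- long_finger_head (a point): Centre of the top of the hammer head, z=-10.5 mm in the finger's frame. Head 40 mm (x) by 14 mm (y), z=-10.5 to -17.5 mm, below it a smaller foot 36 x 10 mm to z=-20.5 mm. A 13 mm round stem joins head and flange.
- long_finger_tip (a point): End of the long finger's arm, on its underside: 75 mm along x from the axis, z=5 mm.
- short_finger: The other finger in the rack: the same in all but its arm, which is only 42 mm long. Must stay in the rack. Origin and axes as for the long finger.
- rack: Fixed grey plastic block 70 (x) by 150 (y) by 34 mm high; origin under its centre. Two pockets in the top, 43 (x) by 17 mm (y) and 26 mm deep, at y=-45 and +45 mm. The arms of the fingers point along +x and stand clear of its top.
- strut: Fixed slotted aluminium strut, 220 x 57 x 36 mm deep, at the low front of the sloping stand. Origin: mid-slot in the plane of its top face, 68 mm above the bench, where a line is scribed across both lips. z: outward normal, tilted 25 degrees from vertical to the stand's front; y level along the slot; x up the slope. Slot 17 mm wide, lips 8 mm thick, cavity 49 mm wide, to z=-33 mm.
- line (a point): Same point as the strut's origin. Within 12 mm of it along the slot, either way, hidden under the lips and in no reading, both lips have one notch: 17 mm wide along y, 3.5 mm deep, ceiling at z=-4.5 mm in the strut's frame. With the head across the slot in the notch the finger can rise until its origin is 6 mm above the face; elsewhere the lips stop it at 2.5 mm. Feel for it along y.
- strip (a joint): Travel (m, grows as pressed) of a sprung steel strip, 90 mm long, under the slot at the line, top at z=-9 mm of the strut at rest. It pushes out with 4 N at rest, 0.5 N more per mm. Fully pressed, the finger's flange meets the strut's face: travel 0.0115, about 10 N. The head turns freely below the lips with the finger's origin less than 2.5 mm above the face. Locked: 0.0055.
- board (a point): Middle of the lower edge of the fixed circuit board, 34 mm up the slope (x) from the line. Board 160 mm along the slot, from x=34 to 134 mm, surface flush with the strut's face; its components are 6 mm high at most, none within x<60 mm, |y|<50 mm, nor |y|<30 mm up to x=100 mm.
- stand: Fixed sloping test stand carrying strut and board: base plate 200 x 200 mm from x=-55 to 145 mm, origin on the bench right under the strut's origin, x horizontal towards its high rear (top rear edge about 130 mm above the bench).
- driver: Screwdriver 170 mm long lying on the bench in front of the rack, bystander.
- spool: Empty wire spool, 60 mm diameter, 34 mm high, near the stand, bystander.
- flux: Small bottle, 44 mm diameter, 90 mm high, in front of the rack, bystander.
- meter: Handheld meter 160 x 80 x 34 mm lying on the bench, bystander.
- heatsink: Finned aluminium heat sink 60 x 62 x 33 mm on the bench, bystander.

How it is judged:
By the outcome, as a careful person would: the job done as asked, in the order asked, and still so for the second after the job is handed in, with the robot touching nothing.
It also fails if it takes over 61 s, if anything falls off the work surface, if the arm or the gripper's body presses on something with over 40 N, if the wrist force passes 120 N, or if a joint passes its speed limit or range.

### The arm

A 6-joint arm with a two-finger parallel gripper is mounted at the origin on the work surface. World frame = base frame: x ahead of the robot, y to its left, z up, the work surface at z = 0. Lengths are in m, angles in rad, forces in N, time in s.
With the tool pointing down it reaches from about 0.325 to 0.9 m from the base axis. Payload 3.5 kg.
Tool frame: the origin (TCP) lies on the centre line of the jaws, within the pads' length; the fingertips stand 22 mm ahead of it and the grasp point (between the pads) lies 3 mm ahead of it (r.tips_ahead is the distance from the TCP to the fingertips, in m); x points along the fingers, y is the direction in which the jaws open and shut, and the axes are right-handed (so a half turn about x gives the same grasp; the last joint's range is limited). The gripper opens to 85 mm and grips with 20 to 120 N. Pads are 22 mm wide; open, the fingers measure 114 mm over their backs; the gripper's body (76 mm by 85 mm) begins 54 mm behind the grasp point. The pads swing forward as they close: fully open they stand 13 mm farther back than shut.
Start: joints at [-1.304, 0.276, -0.026, 1.268, 0, 1.467], TCP at [0.226, -0.583, 0.253] pointing down, gripper open.
Joint ranges: [-3.12, 3.12], [-0.85, 1.88], [-1.08, 1.24], [-1.95, 2.15], [-1.57, 1.53], [-3.14, 3.14]. Speed limits (rad/s): [2.57, 2.57, 3.14, 3.14, 3.14, 3.14].

### API

Orientations are given as a unit quaternion [x, y, z, w].
In Python, from station import monitor, vision, job_done, r gives the robot as it stands.
- The arm moves only by the tool drive_tool, never from a script. Its arguments are lists of equal length, an entry for each row: "offset": the shift along the tool's x, y, z in mm, a list of three; "yaw": the turn about the tool's x in rad; "jaw": the closure in counts, from 0 (fully open) to 255 (shut). A call has exactly 8 rows; each row shifts and turns the commanded pose from where the row before left it, along the tool's axes as they then stand; what a row does not reach is not made up. A row lasts 1/8 s, in which the tool goes at most 62.5 mm and 10.7 degrees, less where a joint would pass 70% of its speed; a pose out of reach is approached as far as the arm can. A call with a gripper value outside its range is refused whole. The fingers move at their own pace and stop on an object; "force" is the grip in N (left out, the last holds). Time passes only in rows, so rows that do not move let the fingers close, or fill a call up. It gives the time, the measured TCP pose, the force and the opening at its end, in the units of the state.
- monitor.sense(): the state, without advancing time (a new reading comes with each control period).
- vision.camera(name): name is "side" or "top"; returns a dict with "image" (420x560x3 uint8, blue, green, red), "fx", "fy", "cx", "cy" (pixels), "dist_coeffs" ([k1, k2, p1, p2, k3] as OpenCV has them; the pictures are not rectified), "extrinsics" (4x4, takes a point from world to camera coordinates). Camera axes: x right, y down, z forward; pixel columns grow to the right and rows downward; lengths in m; the calibration is good to about 2 mm. A picture is of the moment at which its call begins. There is no depth.
- job_done(): hands the job in, once; it reports no verdict.
The state is a dict: "time_s": time; "joint_pos": joint angles; "qd": joint speeds; "joint_efforts": joint torques, N m; "tcp_pos": TCP position; "ee_rot": TCP orientation; "contact_force": force on the tool from outside, world axes, zero at the start; "ft_torque": the same for the moment, N m; "opening": finger opening in m.
Only numpy, scipy, OpenCV 4.12 (cv2) and the standard library are available. Lean on these libraries where they do the work, as an engineer would, in place of code of your own. Each camera call takes 0.05 s, during which the arm holds its last target.

## Working session

There is one attempt and no reset: what is moved stays moved. The work goes in short steps, Python scripts to look and compute and a tool call to move; the robot and the scene stay as the last step left them, time stands still between calls to the robot, and variables do not carry over. Pictures are saved under pics/ and viewed, and the job is handed in when it is done.

Besides the shell and the picture viewer there is one more tool, called after ">>>" as name(argument=value, ...) on one line, values as JSON. drive_tool: Moves the arm, as the interface text tells. Its arguments: {"type":"object","properties":{"offset":{"type":"array"},"yaw":{"type":"array"},"jaw":{"type":"array"},"force":{"type":"number"}},"required":["offset","yaw","jaw"]}

```bash
ls; mkdir -p pics; python3 - <<'E'
from station import monitor, vision, r
import cv2
print(monitor.sense()); print(r.tips_ahead, [a for a in dir(r) if a[0]!='_'])
for n in("top","side"):
    c=vision.camera(n); cv2.imwrite(f"pics/{n}0.png",c["image"]); print(n,c["fx"],c["fy"],c["cx"],c["cy"],c["dist_coeffs"],c["extrinsics"])
E
```

```text
pics
{'time_s': 0.0, 'joint_pos': array([-1.30439527e+00,  2.77146380e-01, -2.78764706e-02,  1.26796165e+00,
        2.62309918e-05,  1.46735718e+00]), 'qd': array([-0.00046621, -0.00147277,  0.00153469,  0.00049322, -0.00041028,
       -0.00056023]), 'joint_efforts': array([ 1.96391948e-04, -4.45515203e+01,  2.95199203e+01,  1.66495977e-02,
        1.57145555e-04, -6.82595154e-07]), 'tcp_pos': array([ 0.22570295, -0.5820613 ,  0.25215338]), 'ee_rot': array([-0.69499714, -0.13078604,  0.69510459, -0.1292424 ]), 'contact_force': array([-0.70887868,  0.36643408, -0.48793886]), 'ft_torque': array([ 0.01883714, -0.01456266, -0.00254857]), 'opening': 0.08537160459857042}
0.022 ['PlanningError', 'tips_ahead']
top 427.87797801702123 427.87797801702123 280.8271194264737 205.35283050909857 [-0.07865752  0.          0.          0.          0.        ] [[-0.02020765 -0.99977348 -0.00668171  0.07774909]
 [-0.98828338  0.02098578 -0.15118052  0.54543823]
 [ 0.1512865   0.00354842 -0.98848359  1.16652965]
 [ 0.          0.          0.          1.        ]]
side 393.5785218279572 393.5785218279572 280.2114385466915 210.9811140123437 [-0.08270744  0.          0.          0.          0.        ] [[ 0.95059518 -0.3094265  -0.02498089 -0.50345016]
 [-0.17394077 -0.46425402 -0.86845427  0.19076439]
 [ 0.25712529  0.82989364 -0.49513951  0.67886992]
 [ 0.          0.          0.          1.        ]]
```

View pics/top0.png

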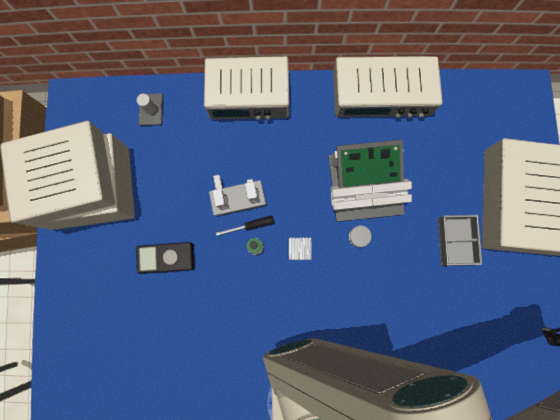

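View pics/side0.png

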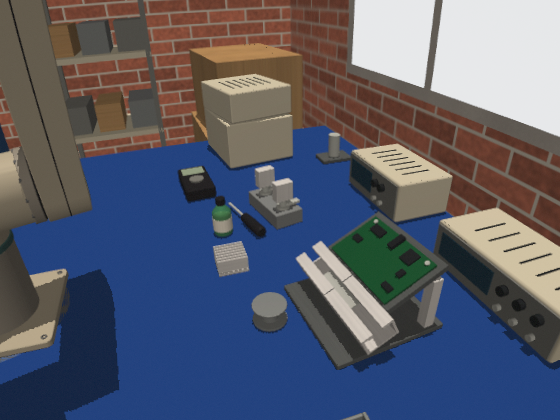

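The rack is at about (237,198) in the top view, with the fingers at (218,190) and (251,188), and the strut is at about (371,195). I'll enlarge those areas.

```bash
python3 - <<'E'
import cv2
t=cv2.imread("pics/top0.png"); s=cv2.imread("pics/side0.png")
def crop(im,x,y,w,h,k,n): cv2.imwrite(n,cv2.resize(im[y:y+h,x:x+w],None,fx=k,fy=k,interpolation=cv2.INTER_CUBIC))
crop(t,200,165,80,60,10,"pics/t_rack.png")
crop(t,320,135,100,75+15,6.5,"pics/t_strut.png")
crop(s,240,155,80,75,8,"pics/s_rack.png")
crop(s,280,210,180,150,4,"pics/s_strut.png")
E
```

```text
(no output)
```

View pics/t_rack.png

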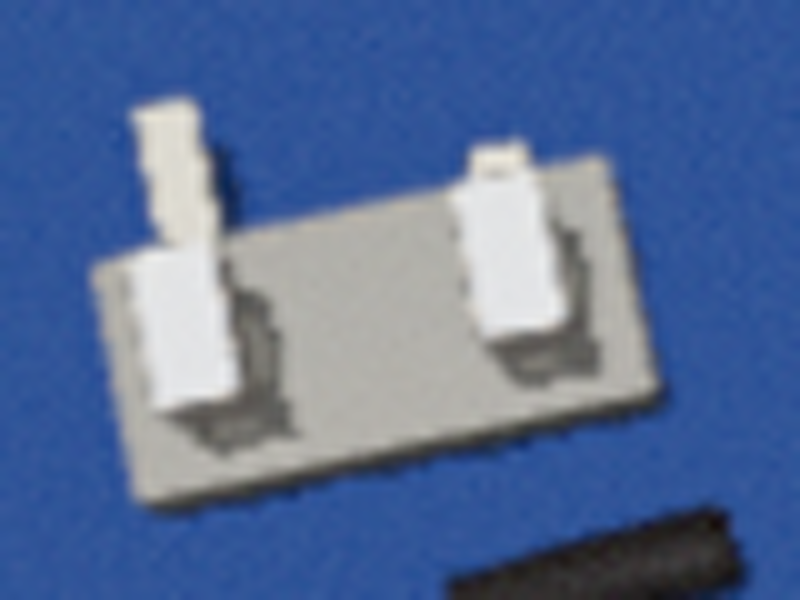

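View pics/t_strut.png

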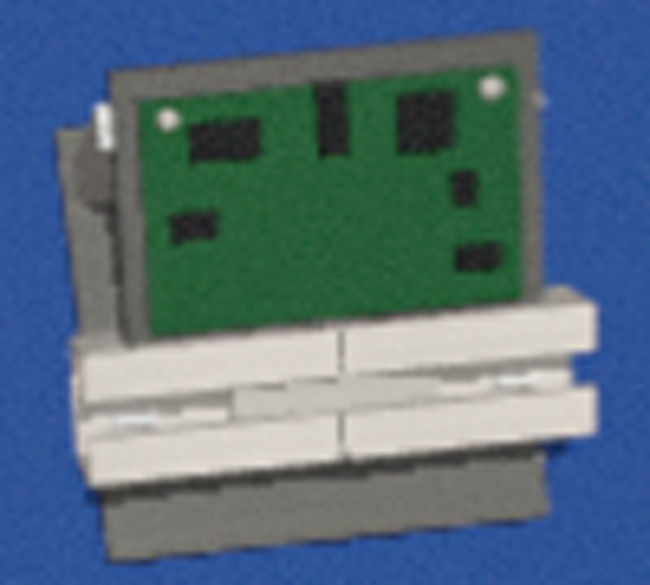

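View pics/s_rack.png

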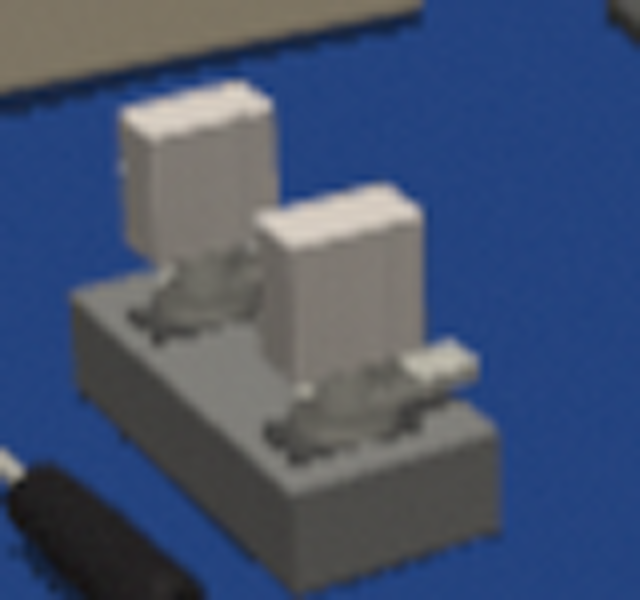

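View pics/s_strut.png

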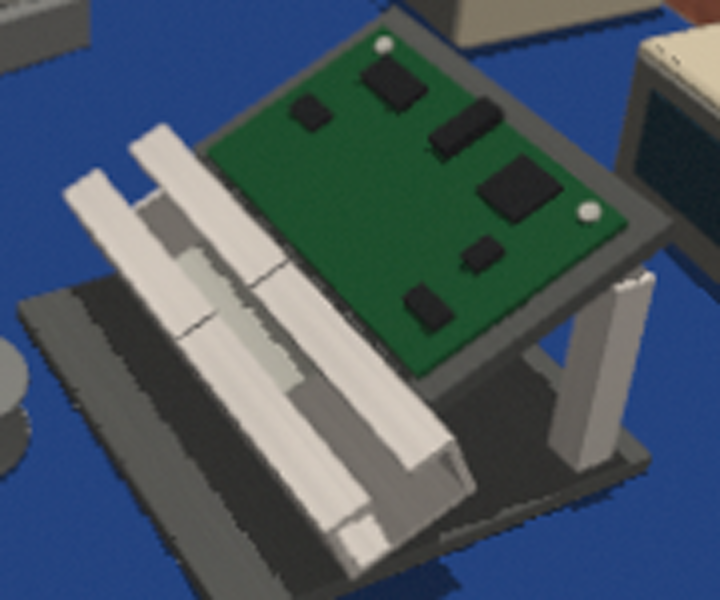

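```bash
cat > h.py <<'E'
import numpy as np, cv2, json
from scipy.optimize import least_squares
from scipy.spatial.transform import Rotation as R
CAM={"top":(427.87797801702123,280.8271194264737,205.35283050909857,-0.07865752,[[-0.02020765,-0.99977348,-0.00668171,0.07774909],[-0.98828338,0.02098578,-0.15118052,0.54543823],[0.1512865,0.00354842,-0.98848359,1.16652965]]),
"side":(393.5785218279572,280.2114385466915,210.9811140123437,-0.08270744,[[0.95059518,-0.3094265,-0.02498089,-0.50345016],[-0.17394077,-0.46425402,-0.86845427,0.19076439],[0.25712529,0.82989364,-0.49513951,0.67886992]])}
def proj(cam,P):
    f,cx,cy,k1,E=CAM[cam];E=np.array(E)
    return cv2.projectPoints(np.atleast_2d(P).astype(float),cv2.Rodrigues(E[:,:3])[0],E[:,3],np.array([[f,0,cx],[0,f,cy],[0,0,1]]),np.array([k1,0,0,0,0]))[0][:,0]
def uncrop(p,x0,y0,k): return (np.array(p,float)+.5)/k-.5+[x0,y0]
def rackpose(q): return R.from_euler('z',q[2]),np.array([q[0],q[1],0])
def strutpose(q): return R.from_euler('z',q[2])*R.from_euler('y',-np.radians(25)),np.array([q[0],q[1],.068])
def fit(pose,data,q0):
    def res(q,d=data):
        Rt,t=pose(q); return np.concatenate([(proj(c,Rt.apply(np.array(O)/1000)+t)-px).ravel() for c,O,px in d])
    s=least_squares(res,q0,loss='soft_l1',f_scale=1); return s.x,res(s.x).reshape(-1,2)
E
python3 - <<'E'
from h import *
rt=("top",[(35,75,34),(35,-75,34),(-35,-75,34),(-35,75,34)],uncrop([(95,262),(605,155),(659,386),(135,497)],200,165,10))
rs=("side",[(-35,75,34),(-35,-75,34),(35,-75,34)],uncrop([(72,295),(295,497),(500,432)],240,155,8))
def fin(s): 
    return [(22,12+45*s,102),(22,-12+45*s,102),(-22,-12+45*s,102),(-22,12+45*s,102)]
ft=("top",fin(1)+[(75,53,46),(75,37,46)],uncrop([(135,250),(214,243),(243,392),(157,412),(130,108),(195,97)],200,165,10))
fs=("side",fin(1),uncrop([(240,82),(272,102),(155,135),(120,112)],240,155,8))
for n,d in(("rack both",[rt,rs]),("rt",[rt]),("rs",[rs]),("finger t",[ft]),("finger s",[fs]),("f",[ft,fs]),("all",[rt,rs,ft,fs])):
    q,e=fit(rackpose,d,[.5,.2,.2]); print(n,q.round(4),np.sqrt((e**2).mean()).round(2))
    if n=="all": print(e.round(1).tolist())
L=[(28.5,0,0),(8.5,0,0),(-8.5,0,0),(-28.5,0,0)]
B=[(34,80,0),(34,-80,0),(134,80,0),(134,-80,0)]
st=("top",L+B+[(28.5,110,0),(28.5,-110,0),(-28.5,-110,0),(-28.5,110,0)],uncrop([(340,330),(340,370),(343,415),(343,458),(150,335),(525,300),(137,98),(517,65),(80,348),(597,302),(597,432),(97,487)],320,135,6.5))
ss=("side",L+B+[(28.5,110,0),(-28.5,110,0),(28.5,-110,0),(-28.5,-110,0)],uncrop([(287,260),(250,288),(215,312),(178,338),(205,150),(418,375),(388,22),(627,222),(165,125),(65,192),(450,440),(330,530)],280,210,4))
for n,d in(("strut t",[st]),("s",[ss]),("both",[st,ss])):
    q,e=fit(strutpose,d,[.5,-.15,.1]); print(n,q.round(4),np.sqrt((e**2).mean()).round(2))
    if n=="both": print(e.round(1).tolist())
E
```

```text
rack both [0.576  0.1912 0.1945] 0.36
rt [0.5749 0.1914 0.1899] 0.23
rs [0.5772 0.1913 0.1927] 0.18
finger t [0.5731 0.1907 0.1936] 0.43
finger s [0.5786 0.1924 0.244 ] 0.39
f [0.5746 0.1906 0.2018] 0.58
all [0.5752 0.1909 0.2016] 0.54
[[-0.0, 0.1], [0.1, -0.6], [-0.1, -0.2], [0.8, 0.2], [-1.0, 0.2], [-0.6, 0.1], [-0.2, 0.2], [-0.9, -0.2], [-0.1, -1.4], [0.2, -0.6], [0.1, -0.7], [0.6, -0.4], [-0.4, -0.5], [-0.2, -0.1], [0.4, 0.6], [-0.9, 0.4], [-0.9, -0.0]]
strut t [ 0.5664 -0.188   0.0814] 0.43
s [ 0.5694 -0.187   0.0784] 0.57
both [ 0.5684 -0.1876  0.0788] 0.68
[[-0.2, -0.9], [0.0, -0.1], [-0.2, -1.1], [-0.0, -0.9], [0.2, -0.8], [-0.3, -1.0], [0.2, -0.4], [0.3, -0.8], [0.3, 0.2], [-0.7, -0.4], [-0.5, -0.7], [-1.1, -1.4], [0.5, 0.2], [-0.2, 0.3], [0.0, 0.3], [-0.8, 0.9], [-0.0, 0.2], [-0.8, 0.5], [-1.0, 1.0], [0.1, -0.1], [-0.3, -0.3], [-0.7, 0.4], [0.4, -0.1], [-2.1, 1.0]]
```

```bash
cat >> h.py <<'E'
def tool(q): return R.from_quat(q)
def plan(p0,q0,p1,yaw_total,n):
    """n rows straight from p0 to p1, turning yaw_total about tool x; shift in axes before the row's turn"""
    rows=[];Rt=R.from_quat(q0);d=(np.array(p1)-p0)/n
    for i in range(n):
        rows.append((Rt.inv().apply(d)*1000).round(1).tolist()); Rt=Rt*R.from_euler('x',yaw_total/n)
    return rows
RK=(.5753,.1911,.195); ST=(.568,-.1876,.079)
def ang(q): 
    y=R.from_quat(q).apply([0,1,0]); return np.arctan2(y[1],y[0])
E
python3 - <<'E'
from h import *; from station import monitor
s=monitor.sense(); Rt,t=rackpose(RK); f=Rt.apply([0,.045,0])+t; print(f)
tgt=np.array([f[0],f[1],.17]); yw=-(.195-ang(s['ee_rot'])); print(yw,yw/16)
for x in plan(s['tcp_pos'],s['ee_rot'],tgt,yw,16): print(x)
E
```

```text
[0.56658051 0.23524715 0.        ]
-1.3960687390996658 -0.08725429619372911
[5.2, -39.9, -38.3]
[5.2, -36.4, -41.7]
[5.2, -32.7, -44.7]
[5.2, -28.6, -47.4]
[5.2, -24.4, -49.7]
[5.2, -20.0, -51.6]
[5.2, -15.4, -53.2]
[5.2, -10.7, -54.3]
[5.2, -6.0, -55.0]
[5.2, -1.1, -55.3]
[5.2, 3.7, -55.2]
[5.2, 8.5, -54.7]
[5.2, 13.2, -53.7]
[5.2, 17.9, -52.4]
[5.2, 22.3, -50.6]
[5.2, 26.7, -48.5]
```

>>> drive_tool(offset=[[5,-40,-38],[5,-36,-42],[5,-33,-45],[5,-29,-47],[5,-24,-50],[5,-20,-52],[5,-15,-53],[5,-11,-54]], yaw=[-0.087,-0.087,-0.087,-0.087,-0.087,-0.087,-0.087,-0.087], jaw=[0,0,0,0,0,0,0,0], force=20)

```text
time_s: 1.1
tcp_pos: [0.3973, -0.1725, 0.2129]
ee_rot: [0.609, 0.36, -0.609, 0.36]
contact_force: [0.4, -1.3, 0.2]
opening: 0.0857
```

```bash
python3 - <<'E'
from h import *; from station import monitor
s=monitor.sense(); print(s['time_s'],s['tcp_pos'],s['joint_pos'].round(2),s['qd'].round(2),ang(s['ee_rot']))
tgt=np.array([.5666,.2352,.17]); yw=-(.195-ang(s['ee_rot'])); print(yw,yw/8)
for x in plan(s['tcp_pos'],s['ee_rot'],tgt,yw,8): print(x)
E
```

```text
1.1 [ 0.39728441 -0.1725209   0.21294189] [-0.56 -0.04 -0.48  1.14  0.    1.51] [ 1.   -0.03 -0.11 -0.09 -0.    0.3 ] -0.5025017878578407
-0.6975017878578407 -0.08718772348223008
[5.4, -6.0, -54.9]
[5.4, -1.2, -55.2]
[5.4, 3.6, -55.1]
[5.4, 8.4, -54.5]
[5.4, 13.1, -53.6]
[5.4, 17.7, -52.3]
[5.4, 22.2, -50.5]
[5.4, 26.5, -48.4]
```

>>> drive_tool(offset=[[5,-6,-55],[5,-1,-55],[5,4,-55],[5,8,-55],[5,13,-54],[5,18,-52],[5,22,-51],[5,26,-48]], yaw=[-0.087,-0.087,-0.087,-0.087,-0.087,-0.087,-0.087,-0.087], jaw=[0,0,0,0,0,0,0,0])

```text
time_s: 2.1
tcp_pos: [0.5676, 0.235, 0.1726]
ee_rot: [0.449, 0.546, -0.449, 0.546]
contact_force: [0.6, 0.2, 0.2]
opening: 0.0854
```

```bash
python3 - <<'E'
from h import *; from station import monitor,vision
s=monitor.sense(); print(s['time_s'],s['tcp_pos'],s['joint_pos'].round(2),s['qd'].round(2),ang(s['ee_rot']))
tgt=np.array([.5666,.2352,.079]); yw=-(.195-ang(s['ee_rot'])); print(yw)
print(plan(s['tcp_pos'],s['ee_rot'],tgt,0,1))
c=vision.camera("top")["image"]; d=vision.camera("side")["image"]
cv2.imwrite("pics/a1.png",np.hstack([cv2.resize(c[140:240,170:290],None,fx=3.3,fy=3.3),cv2.resize(d[100:200,220:340],None,fx=3.3,fy=3.3)]))
E
```

```text
2.1 [0.56757988 0.23502853 0.17261614] [ 0.29  0.31 -0.16  1.1  -0.    1.66] [ 0.58  0.53  0.63  0.09 -0.   -0.11] 0.19414475830620184
-0.0008552416937981644
[[93.6, -0.9, -0.4]]
```

View pics/a1.png

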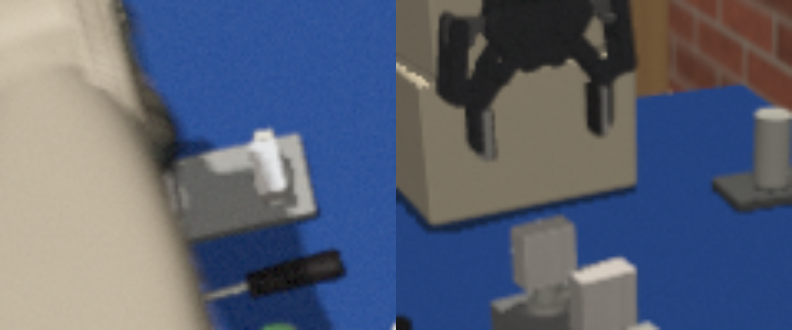

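Side view: the open jaws (at about (480,130) and (600,100)) straddle the block at (543,255). I'll descend and close on it lightly.

>>> drive_tool(offset=[[25,-1,0],[28,0,0],[25,0,0],[14,0,0],[0,0,0],[0,0,0],[0,0,0],[0,0,0]], yaw=[0,0,0,0,0,0,0,0], jaw=[0,0,0,0,60,130,200,255], force=20)

```text
time_s: 3.2
tcp_pos: [0.5674, 0.2333, 0.0827]
ee_rot: [0.451, 0.545, -0.449, 0.546]
contact_force: [-0.7, -1.3, 4.4]
opening: 0.0436
```

```bash
python3 - <<'E'
from h import *; from station import monitor,vision
s=monitor.sense(); print(s['time_s'],s['tcp_pos'],s['joint_pos'].round(2),s['qd'].round(2),ang(s['ee_rot']),s['contact_force'],s['opening'])
d=vision.camera("side")["image"]
cv2.imwrite("pics/a2.png",cv2.resize(d[100:220,210:340],None,fx=5,fy=5,interpolation=2))
E
```

```text
3.2 [0.56737782 0.23330057 0.08268265] [ 0.28  0.39 -0.25  0.92 -0.    1.66] [ 0.  0.  0.  0. -0.  0.] 0.19096818743433275 [-0.7348582  -1.29012268  4.36559432] 0.043628443032409335
```

View pics/a2.png

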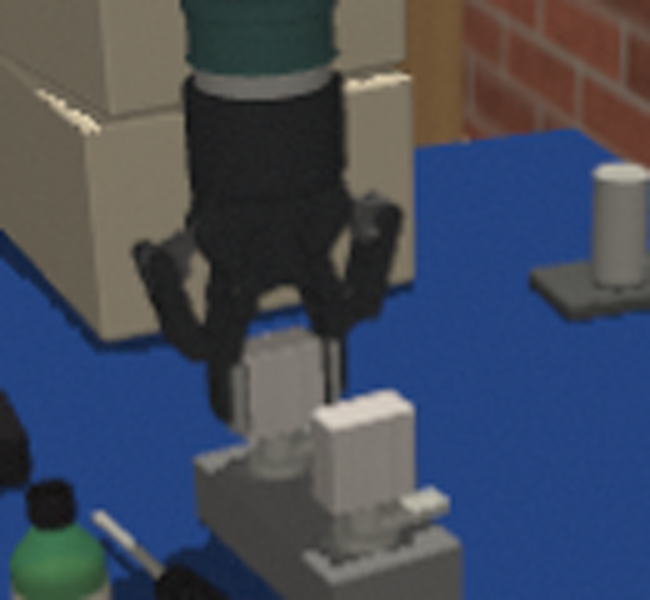

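>>> drive_tool(offset=[[-11,0,0],[0,0,0],[0,0,-5],[0,0,-6],[1,0,-6],[2,0,-6],[2,0,-6],[0,0,0]], yaw=[0,0,0,0,0,0,0,0], jaw=[255,255,255,255,255,255,255,255], force=20)

```text
time_s: 4.25
tcp_pos: [0.5608, 0.2624, 0.0873]
ee_rot: [0.45, 0.546, -0.45, 0.545]
contact_force: [1.0, -3.0, 0.7]
opening: 0.0439
```

```bash
python3 - <<'E'
from h import *; from station import monitor,vision
s=monitor.sense(); print(s['time_s'],s['tcp_pos'],s['qd'].round(2),ang(s['ee_rot']),s['contact_force'],s['ft_torque'],s['opening'])
d=vision.camera("side")["image"]
cv2.imwrite("pics/a3.png",cv2.resize(d[100:220,210:340],None,fx=5,fy=5,interpolation=2))
E
```

```text
4.25 [0.56081382 0.26243244 0.08730598] [-0.01 -0.   -0.   -0.    0.01 -0.  ] 0.191891443780538 [ 0.98398323 -2.97477469  0.74148493] [-0.7193416  -0.08876111  0.04670243] 0.04394335499637832
```

View pics/a3.png

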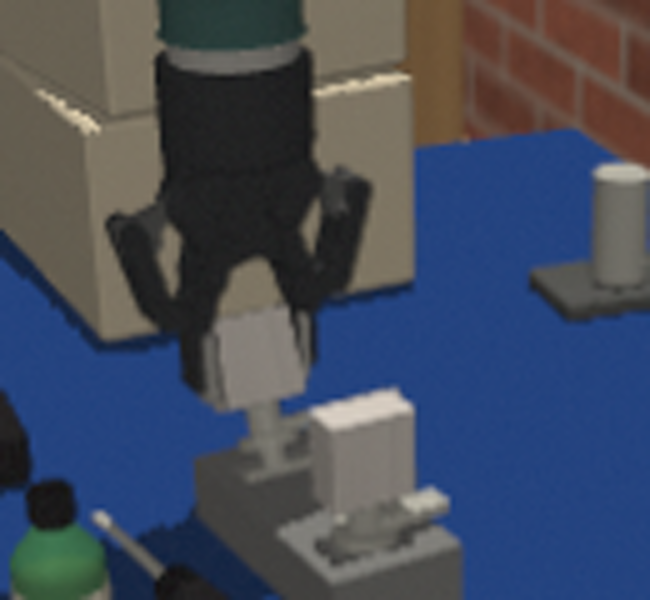

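>>> drive_tool(offset=[[-4,0,-2],[-7,0,-3],[-7,0,-3],[-15,0,0],[-20,0,0],[0,0,0],[0,0,0],[0,0,0]], yaw=[0,0,0,0,0,0,0,0], jaw=[255,255,255,255,255,255,255,255], force=40)

```text
time_s: 5.3
tcp_pos: [0.5586, 0.2692, 0.1394]
ee_rot: [0.45, 0.546, -0.451, 0.545]
contact_force: [-0.8, -0.0, -1.2]
opening: 0.043
```

```bash
python3 - <<'E'
from h import *; from station import monitor,vision
s=monitor.sense(); print(s['time_s'],s['tcp_pos'],s['qd'].round(2),ang(s['ee_rot']),s['contact_force'],s['ft_torque'],s['opening'])
d=vision.camera("side")["image"];cv2.imwrite("pics/side_a4.png",d)
cv2.imwrite("pics/a4.png",cv2.resize(d[110:200,230:320],None,fx=6.5,fy=6.5,interpolation=2))
E
```

```text
5.3 [0.55864929 0.26924558 0.13937445] [-0.  0.  0.  0. -0. -0.] 0.1910322532215099 [-0.78184755 -0.01264299 -1.21645747] [ 0.05019527  0.03138374 -0.00194859] 0.04303113016739355
```

View pics/a4.png

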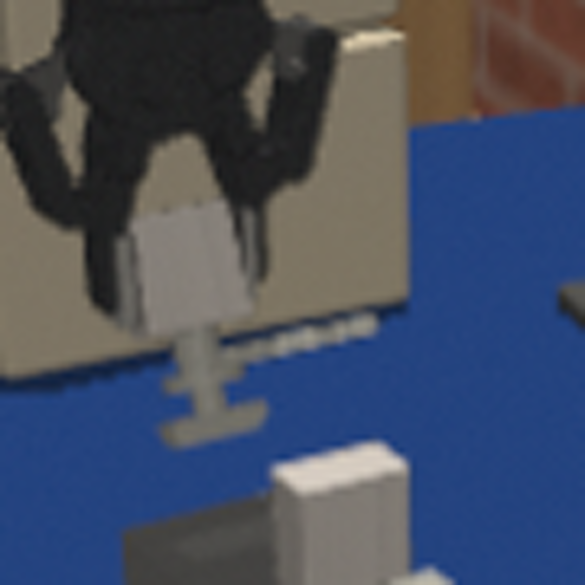

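```bash
cat >> h.py <<'E'
P0=np.array([0,-.0017,.0517])   # pivot in finger frame
def tcp_for(orig,tilt_deg=25,ax=ST[2]+np.pi/2,P=P0):
    """finger x level at world angle ax, top leaning to +y_f by tilt; origin given in world"""
    Rf=R.from_euler('z',ax)*R.from_euler('x',-np.radians(tilt_deg))
    return orig+Rf.apply(P)-[0,0,.003],Rf
def S(p): # strut frame m -> world
    Rs,t=strutpose(ST); return Rs.apply(p)+t
E
python3 - <<'E'
from h import *; from station import monitor
s=monitor.sense(); p=s['tcp_pos']
tgt,Rf=tcp_for(S([0,0,.045])); print(tgt)
p1=p+[0,0,.07]; yw=-(1.650-ang(s['ee_rot'])); print(yw)
print((tool(s['ee_rot']).inv().apply(p1-p)*1000).round(1))
t2=np.array([tgt[0],tgt[1],.2])
for x in plan(p1,s['ee_rot'],t2,yw,11): print(x, yw/11)
E
```

```text
[ 0.52879619 -0.19070356  0.15335841]
-1.4590265859444913
[-70.   -0.1   0. ]
[0.9, -10.6, 40.5] -0.1326387805404083
[0.9, -15.9, 38.8] -0.1326387805404083
[0.9, -20.9, 36.3] -0.1326387805404083
[0.9, -25.5, 33.3] -0.1326387805404083
[0.9, -29.7, 29.6] -0.1326387805404083
[0.9, -33.3, 25.4] -0.1326387805404083
[0.9, -36.4, 20.8] -0.1326387805404083
[0.9, -38.8, 15.8] -0.1326387805404083
[0.9, -40.6, 10.5] -0.1326387805404083
[0.9, -41.6, 5.1] -0.1326387805404083
[0.9, -41.9, -0.5] -0.1326387805404083
```

>>> drive_tool(offset=[[-25,0,0],[-30,0,0],[-15,0,0],[1,-11,40],[1,-16,39],[1,-21,36],[1,-25,33],[1,-30,30]], yaw=[0,0,0,-0.133,-0.133,-0.133,-0.133,-0.133], jaw=[255,255,255,255,255,255,255,255], force=40)

```text
time_s: 6.35
tcp_pos: [0.5448, 0.0595, 0.2045]
ee_rot: [0.246, 0.663, -0.246, 0.663]
contact_force: [0.7, 1.0, -1.1]
opening: 0.0435
```

>>> drive_tool(offset=[[1,-33,25],[1,-36,21],[1,-39,16],[1,-41,10],[1,-42,5],[1,-42,-1],[0,0,0],[0,0,0]], yaw=[-0.133,-0.133,-0.133,-0.133,-0.133,-0.13,0,0], jaw=[255,255,255,255,255,255,255,255])

```text
time_s: 7.35
tcp_pos: [0.5284, -0.19, 0.1986]
ee_rot: [-0.027, 0.707, 0.028, 0.706]
contact_force: [0.4, 0.2, -1.5]
opening: 0.0434
```

```bash
python3 - <<'E'
from h import *; from station import monitor,vision
s=monitor.sense(); print(s['time_s'],s['tcp_pos'],s['qd'].round(2),ang(s['ee_rot']),s['contact_force'],s['opening'],s['joint_pos'].round(2))
d=vision.camera("side")["image"];cv2.imwrite("pics/side_a5.png",d)
t=vision.camera("top")["image"];cv2.imwrite("pics/top_a5.png",t)
cv2.imwrite("pics/a5.png",cv2.resize(d[200:350,270:420],None,fx=4,fy=4,interpolation=2))
E
```

```text
7.35 [ 0.52837471 -0.18998858  0.19860063] [ 0.02 -0.01 -0.    0.   -0.   -0.  ] 1.649847982334934 [ 0.35641741  0.21025871 -1.4844302 ] 0.0434010034291297 [-0.46  0.2  -0.24  1.13  0.   -0.54]
```

View pics/side_a5.png

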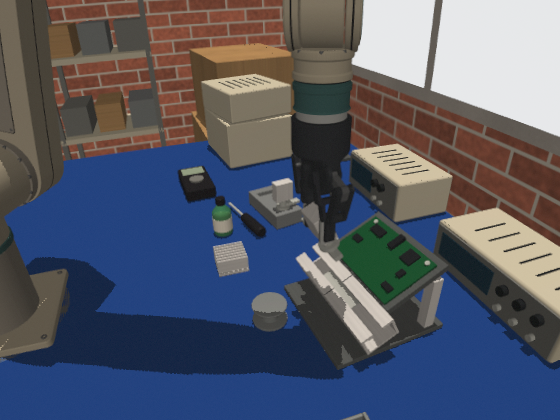

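View pics/top_a5.png

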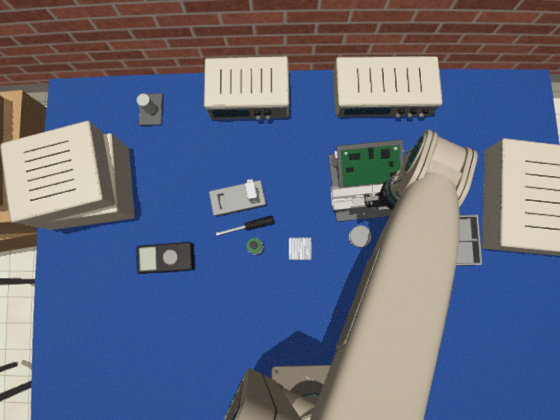

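The long finger is out of the rack, the short one is still in place, and the long one hangs over the strut around (330,235) in the side view. I'll zoom in with a model overlay.

```bash
cat >> h.py <<'E'
def box(cx,cy,hx,hy,z0,z1): return [(cx+a*hx,cy+b*hy,z) for z in(z0,z1) for a,b in((-1,-1),(1,-1),(1,1),(-1,1))]
def circ(r,z): return [(r*np.cos(a),r*np.sin(a),z) for a in np.linspace(0,2*np.pi,25)]
BOXES=[box(0,0,22,12,22,68),box(0,0,20,7,-17.5,-10.5),box(45.5,0,29.5,8,5,12)]
def overlay(img,cam,Rf,o,x0,y0,w,h,k,name,strut=True):
    im=cv2.resize(img[y0:y0+h,x0:x0+w],None,fx=k,fy=k,interpolation=cv2.INTER_CUBIC)
    def P(pts): return np.round((proj(cam,pts)-[x0,y0]+.5)*k-.5).astype(int)
    for b in BOXES:
        p=P(Rf.apply(np.array(b)/1000)+o)
        for i in range(4):
            for a,c in((i,(i+1)%4),(i+4,(i+1)%4+4),(i,i+4)): cv2.line(im,tuple(p[a].tolist()),tuple(p[c].tolist()),(0,0,255),1)
    for z in(0,6):
        cv2.polylines(im,[P(Rf.apply(np.array(circ(16,z))/1000)+o)],True,(0,255,255),1)
    if strut:
        for y0_ in(28.5,8.5,-8.5,-28.5):
            p=P([S([y0_/1000,-.11,0]),S([y0_/1000,.11,0])]); cv2.line(im,tuple(p[0].tolist()),tuple(p[1].tolist()),(255,0,0),1)
    cv2.imwrite(name,im)
E
python3 - <<'E'
from h import *
tcp=np.array([.52837,-.18999,.1986])
t0,Rf=tcp_for(np.zeros(3)); o=tcp-t0
d=cv2.imread("pics/side_a5.png")
overlay(d,"side",Rf,o,285,190,90,75,8.5,"pics/o5.png")
cv2.imwrite("pics/o5r.png",cv2.resize(d[190:265,285:375],None,fx=8.5,fy=8.5,interpolation=2))
E
```

```text
(no output)
```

View pics/o5.png

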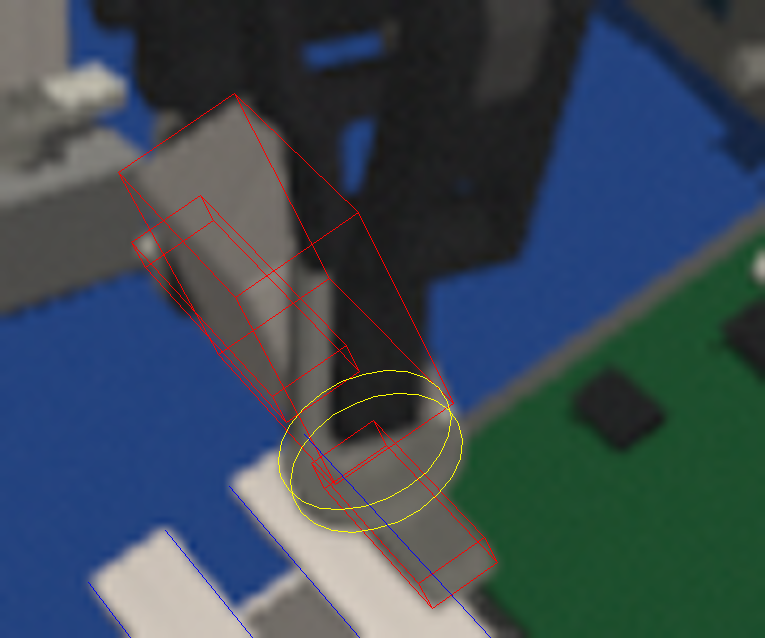

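View pics/o5r.png

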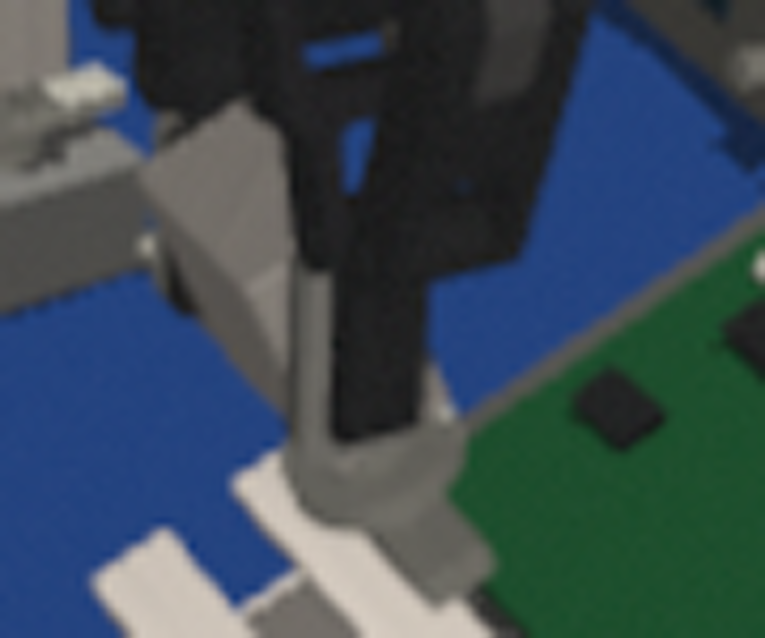

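```bash
python3 - <<'E'
from h import *
tcp=np.array([.52837,-.18999,.1986])
t0,Rf=tcp_for(np.zeros(3)); o=tcp-t0
for b in BOXES[:2]:
  for q in b: print(q,((proj("side",Rf.apply(np.array(q)/1000)+o)[0]-[285,190]+.5)*8.5-.5).round())
print(o, strutpose(ST)[0].inv().apply(o-strutpose(ST)[1]))
E
```

```text
(-22, -12, 22) [453. 403.]
(22, -12, 22) [329. 278.]
(22, 12, 22) [218. 354.]
(-22, 12, 22) [335. 484.]
(-22, -12, 68) [358. 212.]
(22, -12, 68) [234.  93.]
(22, 12, 68) [118. 172.]
(-22, 12, 68) [235. 297.]
(-20, -7, -17.5) [497. 562.]
(20, -7, -17.5) [386. 445.]
(20, 7, -17.5) [324. 488.]
(-20, 7, -17.5) [432. 608.]
(-20, -7, -10.5) [484. 537.]
(20, -7, -10.5) [373. 420.]
(20, 7, -10.5) [311. 463.]
(-20, 7, -10.5) [418. 583.]
[ 0.5486153  -0.18838729  0.15402544] [0.0187859  0.00074497 0.08615856]
```

```bash
python3 - <<'E'
from h import *
tcp=np.array([.52837,-.18999,.1986])
t0,Rf=tcp_for(np.zeros(3)); o=tcp-t0
O=np.array([(22,-12,68),(22,12,68),(-22,12,68),(-22,-12,22),(-20,-7,-17.5),(-20,7,-17.5)])/1000
px=uncrop([(243,98),(142,175),(247,283),(455,413),(496,562),(440,604)],285,190,8.5)
def f(v,full=False):
    Rf=R.from_euler('z',v[4])*R.from_euler('x',-v[3]); oo=o+v[:3]
    e=(proj("side",Rf.apply(O)+oo)-px).ravel()
    return e if full else np.r_[e/.4,v[:3]/.003,(v[4]-1.65)/.02]
s=least_squares(f,[0,0,0,.43,1.65]); print(s.x[:3]*1000,np.degrees(s.x[3]),s.x[4],f(s.x,True).round(2))
E
```

```text
[ 2.87829773  3.8176195  -3.39784974] 23.76193173882655 1.6453289026493532 [ 0.7  -0.43 -1.13 -0.58  0.12  1.19  0.55 -1.04  0.4   0.29 -0.69  0.52]
```

```bash
sed -i 's/^P0=.*/P0=np.array([0,-.0002,.0517])/' h.py; cat > go.py <<'E'
from h import *; from station import monitor
import sys
def to(n,x=0,y=0,tilt=25):
    s=monitor.sense(); tgt,_=tcp_for(S([x/1000,y/1000,n/1000]),tilt)
    print(s['time_s'],s['tcp_pos'].round(4),'->',tgt.round(4),'off',(tool(s['ee_rot']).inv().apply(tgt-s['tcp_pos'])*1000).round(1),'dyaw',-(1.650-ang(s['ee_rot'])).round(4),'F',s['contact_force'].round(1),s['opening'].round(4))
if __name__=="__main__": to(*map(float,sys.argv[1:]))
E
python3 go.py 24
```

```text
Traceback (most recent call last):
  File "go.py", line 6, in <module>
    if __name__=="__main__": to(*map(float,sys.argv[1:]))
                             ~~^^^^^^^^^^^^^^^^^^^^^^^^^^
  File "go.py", line 5, in to
    print(s['time_s'],s['tcp_pos'].round(4),'->',tgt.round(4),'off',(tool(s['ee_rot']).inv().apply(tgt-s['tcp_pos'])*1000).round(1),'dyaw',-(1.650-ang(s['ee_rot'])).round(4),'F',s['contact_force'].round(1),s['opening'].round(4))
                                                                                                                                                                                                              ^^^^^^^^^^^^^^^^^^
AttributeError: 'float' object has no attribute 'round'
```

```bash
sed -i "s/s\['opening'\].round(4)/round(float(s['opening']),4)/" go.py; python3 go.py 24
```

```text
7.45 [ 0.5287 -0.1893  0.1989] -> [ 0.5363 -0.1901  0.1337] off [65.2 -1.4  7.6] dyaw 0.0016 F [-0.3 -0.2 -2.3] 0.0436
```

>>> drive_tool(offset=[[15,-1,8],[20,0,0],[20,0,0],[10,0,0],[0,0,0],[0,0,0],[0,0,0],[0,0,0]], yaw=[0,0,0,0,0,0,0,0], jaw=[255,255,255,255,255,255,255,255])

```text
time_s: 8.45
tcp_pos: [0.5375, -0.1911, 0.135]
ee_rot: [-0.029, 0.706, 0.028, 0.707]
contact_force: [0.0, 0.4, -1.1]
opening: 0.0434
```

```bash
python3 go.py 24; python3 - <<'E'
from h import *; from station import monitor,vision
s=monitor.sense(); tcp=s['tcp_pos']
t0,Rf=tcp_for(np.zeros(3)); o=tcp-t0
d=vision.camera("side")["image"];cv2.imwrite("pics/side_a6.png",d)
t=vision.camera("top")["image"];cv2.imwrite("pics/top_a6.png",t)
overlay(d,"side",Rf,o,285,215,90,75,8.5,"pics/o6.png",False)
cv2.imwrite("pics/o6r.png",cv2.resize(d[215:290,285:375],None,fx=8.5,fy=8.5,interpolation=2))
cv2.imwrite("pics/o6t.png",cv2.resize(t[160:220,330:410],None,fx=8.5,fy=8.5,interpolation=2))
E
```

```text
8.45 [ 0.5375 -0.1911  0.135 ] -> [ 0.5363 -0.1901  0.1337] off [ 1.3  1.1 -1.1] dyaw 0.0009 F [ 0.   0.4 -1.1] 0.0434
```

View pics/o6.png

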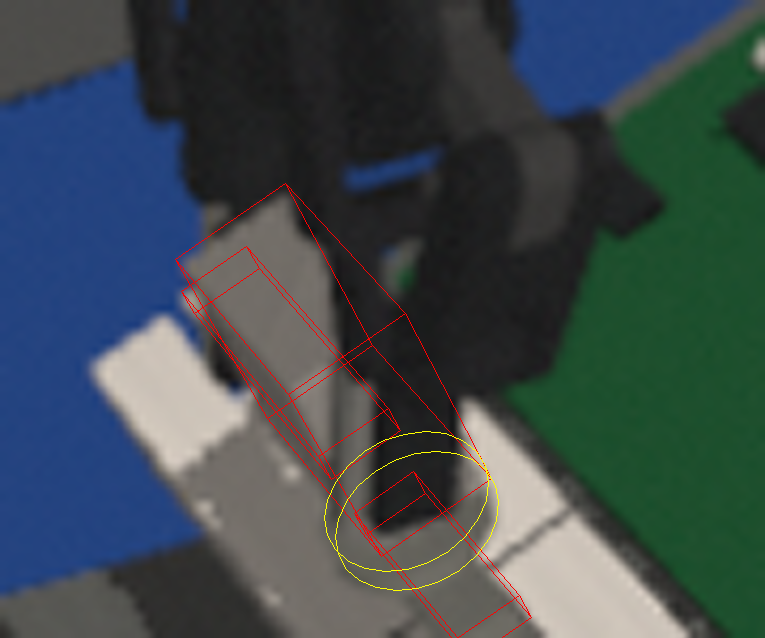

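View pics/o6r.png

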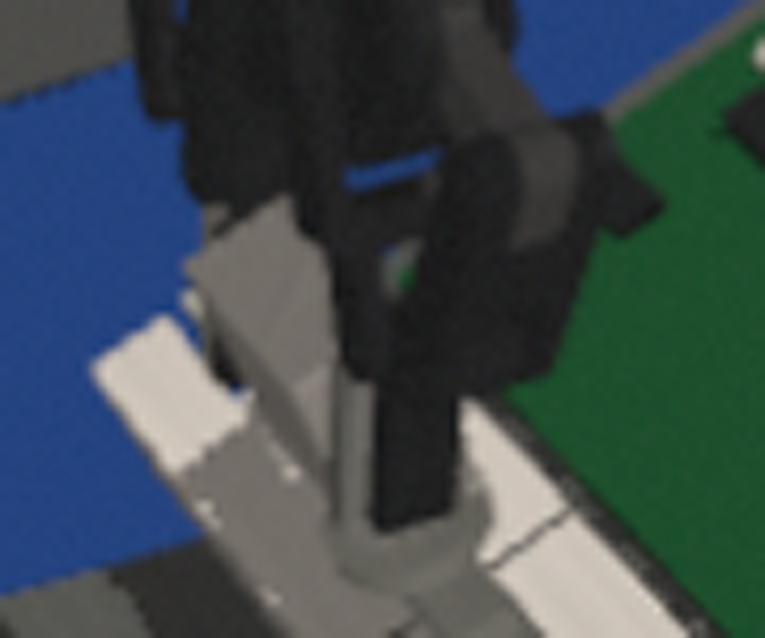

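View pics/o6t.png

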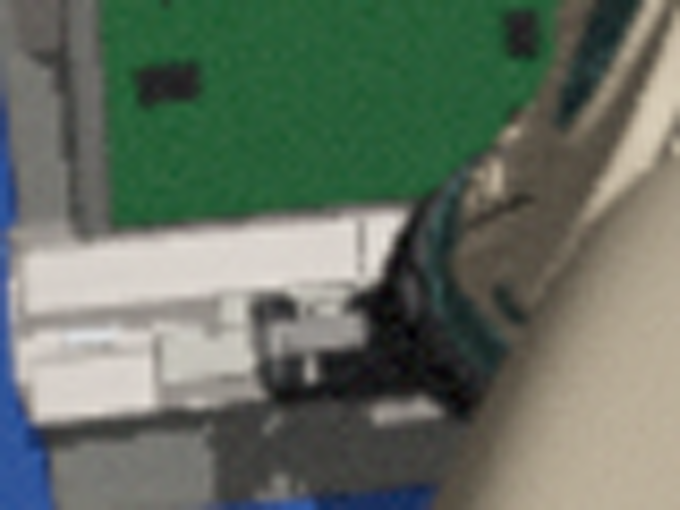

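```bash
python3 - <<'E'
from h import *
d=cv2.imread("pics/side_a6.png")
tcp=np.array([.5375,-.1911,.135]);t0,Rf=tcp_for(np.zeros(3)); o=tcp-t0
cv2.imwrite("pics/o6s.png",cv2.resize(d[255:325,310:390],None,fx=9,fy=9,interpolation=2))
for q in BOXES[1]: print(q,((proj("side",Rf.apply(np.array(q)/1000)+o)[0]-[310,255]+.5)*9-.5).round())
Rs,t=strutpose((.5694,-.187,.0784)); print("strut-side rel", Rs.inv().apply(o-t)*1000)
E
```

```text
(-20, -7, -17.5) [337. 293.]
(20, -7, -17.5) [225. 162.]
(20, 7, -17.5) [163. 206.]
(-20, 7, -17.5) [272. 339.]
(-20, -7, -10.5) [325. 270.]
(20, -7, -10.5) [212. 139.]
(20, 7, -10.5) [150. 183.]
(-20, 7, -10.5) [259. 316.]
strut-side rel [ 0.26983792 -1.57600641 25.31736531]
```

View pics/o6s.png

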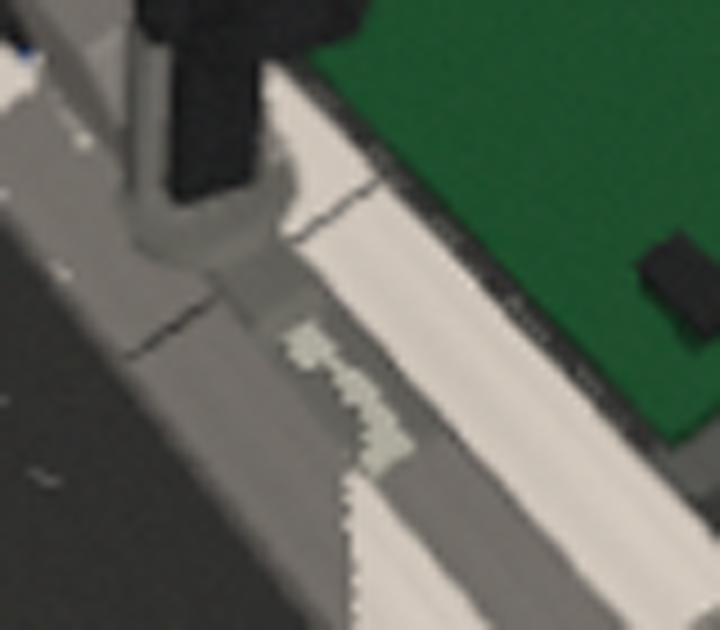

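```bash
python3 - <<'E'
from h import *
d=cv2.imread("pics/side_a6.png")
k=20;im=cv2.resize(d[275:305,325:360],None,fx=k,fy=k,interpolation=2)
im=cv2.convertScaleAbs(im,alpha=1.6,beta=-40)
cv2.imwrite("pics/o6z.png",im)
E
```

```text
(no output)
```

View pics/o6z.png

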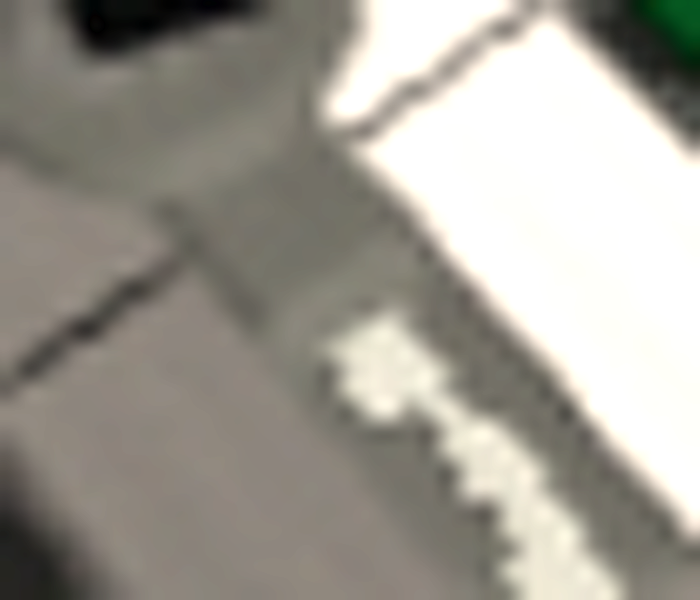

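```bash
python3 - <<'E'
from h import *
Rs,t=strutpose((.5694,-.187,.0784))
print(proj("side",Rs.apply(np.array([(8.5,0,0),(-8.5,0,0)])/1000)+t))
# image-only: head top corners & strut in side frame: fit finger origin in strut frame w/ n fixed by tcp
obs=np.array([(337.6,290.75),(345.1,286.6)])
for n in (.0235,.0253,.027):
  for tilt in(23.5,25):
    Rf=R.from_euler('z',1.65)*R.from_euler('x',-np.radians(tilt))
    q=np.array([(-20,7,-10.5),(-20,-7,-10.5)])/1000
    f=lambda v:(proj("side",Rf.apply(q)+Rs.apply([v[0],v[1],n])+t)-obs).ravel()
    s=least_squares(f,[0,0],x_scale=.001); 
    hb=Rs.inv().apply(Rf.apply([0,0,-.014]))[0]
    print(n,tilt,s.x*1000,'head x',(s.x[0]+hb)*1000,f(s.x).round(2))
E
```

```text
[[342.31152293 281.52904201]
 [333.7947698  287.52385882]]
0.0235 23.5 [-1.61209417 -1.83421426] head x -1.9785730806157062 [ 0.07  0.43 -0.07 -0.43]
0.0235 25 [-1.8877934  -1.83085059] head x -1.8877951285920749 [ 0.1   0.5  -0.11 -0.5 ]
0.0253 23.5 [-1.84155585 -3.33818734] head x -2.2080347622639986 [ 0.05  0.44 -0.06 -0.44]
0.0253 25 [-2.11726447 -3.33482074] head x -2.117266204539309 [ 0.09  0.51 -0.09 -0.51]
0.027 23.5 [-2.0582689  -4.75860382] head x -2.424747807581507 [ 0.04  0.45 -0.04 -0.45]
0.027 25 [-2.33398647 -4.75523444] head x -2.3339882045340556 [ 0.08  0.52 -0.08 -0.52]
```

>>> drive_tool(offset=[[-0.8,2,1.8],[0,0,0],[2.3,0,1.1],[2.3,0,1.0],[2.3,0,1.1],[2.3,0,1.0],[0,0,0],[0,0,0]], yaw=[0,0,0,0,0,0,0,0], jaw=[255,255,255,255,255,255,255,255])

```text
time_s: 9.55
tcp_pos: [0.5428, -0.1883, 0.1259]
ee_rot: [-0.028, 0.707, 0.028, 0.706]
contact_force: [0.2, -0.3, -1.8]
opening: 0.0434
```

```bash
python3 go.py 14; python3 - <<'E'
from h import *; from station import monitor,vision
d=vision.camera("side")["image"];cv2.imwrite("pics/side_a7.png",d)
im=cv2.resize(d[255:315,315:375],None,fx=10,fy=10,interpolation=2)
cv2.imwrite("pics/o7.png",cv2.convertScaleAbs(im,alpha=1.5,beta=-30))
s=monitor.sense();print(s['ft_torque'])
E
```

```text
9.55 [ 0.5428 -0.1883  0.1259] -> [ 0.5405 -0.1898  0.1246] off [ 1.2 -1.3 -2.4] dyaw 0.001 F [ 0.2 -0.3 -1.8] 0.0434
[0.0260918  0.0017652  0.08550646]
```

View pics/o7.png

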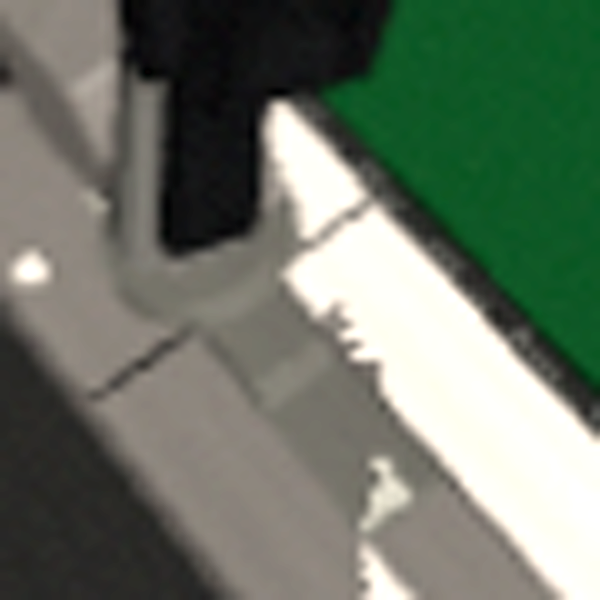

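>>> drive_tool(offset=[[1.0,0,0.9],[0.9,0,0.4],[0.9,0,0.4],[0.9,0,0.4],[0.9,0,0.4],[0,0,0],[0,0,0],[0,0,0]], yaw=[0,0,0,0,0,0,0,0], jaw=[255,255,255,255,255,255,255,255])

```text
time_s: 10.6
tcp_pos: [0.5453, -0.1881, 0.1214]
ee_rot: [-0.028, 0.706, 0.028, 0.707]
contact_force: [-1.6, 0.6, 3.8]
opening: 0.0438
```

```bash
python3 go.py 9; python3 - <<'E'
from h import *; from station import monitor,vision
d=vision.camera("side")["image"];cv2.imwrite("pics/side_a8.png",d)
im=cv2.resize(d[255:315,315:375],None,fx=10,fy=10,interpolation=2)
cv2.imwrite("pics/o8.png",cv2.convertScaleAbs(im,alpha=1.5,beta=-30))
s=monitor.sense();print(s['ft_torque'])
E
```

```text
10.6 [ 0.5453 -0.1881  0.1214] -> [ 0.5426 -0.1896  0.1201] off [ 1.4 -1.3 -2.8] dyaw 0.001 F [-1.6  0.6  3.8] 0.0438
[0.14527587 0.34680967 0.00479838]
```

View pics/o8.png

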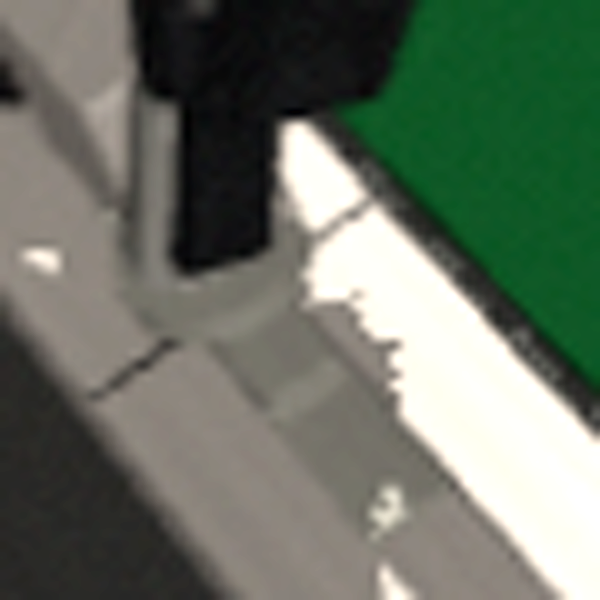

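>>> drive_tool(offset=[[0,0,0],[0.9,0,0.4],[0.9,0,0.4],[0.9,0,0.5],[0.9,0,0.4],[0.9,0,0.4],[0.9,0,0.4],[0,0,0]], yaw=[0,0,0,0,0,0,0,0], jaw=[255,255,255,255,255,255,255,255], force=80)

```text
time_s: 11.65
tcp_pos: [0.5478, -0.1879, 0.1161]
ee_rot: [-0.028, 0.707, 0.028, 0.707]
contact_force: [-2.0, -0.1, 6.1]
opening: 0.0432
```

```bash
python3 go.py 3; python3 - <<'E'
from h import *; from station import monitor,vision
d=vision.camera("side")["image"];cv2.imwrite("pics/side_a9.png",d)
im=cv2.resize(d[240:315,300:375],None,fx=8,fy=8,interpolation=2)
cv2.imwrite("pics/o9.png",cv2.convertScaleAbs(im,alpha=1.5,beta=-30))
s=monitor.sense();print(s['ft_torque'],s['contact_force']@strutpose(ST)[0].as_matrix())
E
```

```text
11.65 [ 0.5478 -0.1879  0.1161] -> [ 0.5451 -0.1894  0.1147] off [ 1.4 -1.2 -2.8] dyaw 0.001 F [-2.  -0.1  6.1] 0.0432
[0.20794122 0.48035511 0.03631278] [-1.16732681  0.30909859  7.0066219 ]
```

View pics/o9.png

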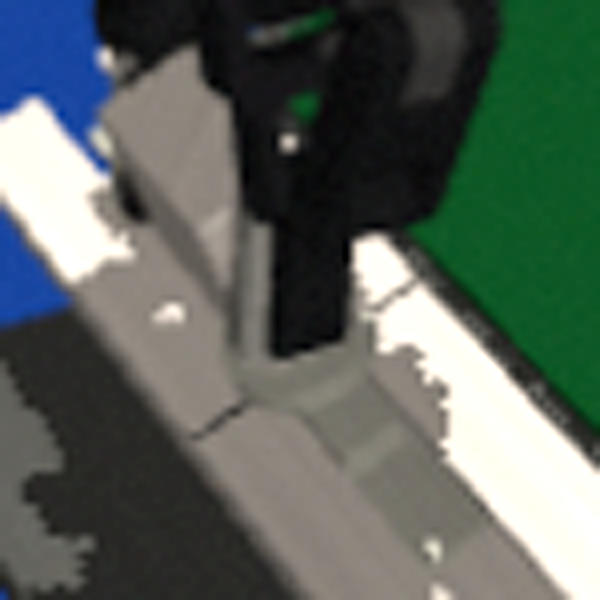

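>>> drive_tool(offset=[[0.5,0,0.2],[0.5,0,0.2],[0.4,0,0.2],[0.4,0,0.2],[0,0,0],[0,0,0],[0,0,0],[0,0,0]], yaw=[0,0,0,0,0,0,0,0], jaw=[255,255,255,255,255,255,255,255])

```text
time_s: 12.7
tcp_pos: [0.5486, -0.1879, 0.1145]
ee_rot: [-0.028, 0.707, 0.028, 0.707]
contact_force: [-2.6, 0.3, 7.1]
opening: 0.0429
```

```bash
python3 go.py 1; python3 - <<'E'
from h import *; from station import monitor,vision
s=monitor.sense();print(s['ft_torque'],s['contact_force']@strutpose(ST)[0].as_matrix())
E
```

```text
12.7 [ 0.5486 -0.1879  0.1145] -> [ 0.546  -0.1893  0.1128] off [ 1.7 -1.2 -2.7] dyaw 0.001 F [-2.6  0.3  7.1] 0.0429
[0.29648789 0.59871616 0.08121116] [0.6579856  0.5098965  7.47207031]
```

>>> drive_tool(offset=[[0.4,0,0.2],[0,0,0],[0,0,0],[0,0,0],[0,0,0],[0,0,0],[0,0,0],[0,0,0]], yaw=[0,0,0.06,0.06,0.06,0.06,0.06,0], jaw=[255,255,255,255,255,255,255,255], force=35)

```text
time_s: 13.7
tcp_pos: [0.5465, -0.1848, 0.1132]
ee_rot: [0.077, 0.705, -0.072, 0.702]
contact_force: [-10.2, -0.9, 8.5]
opening: 0.0431
```

```bash
python3 go.py 1; python3 - <<'E'
from h import *; from station import monitor,vision
s=monitor.sense();print(s['ft_torque'],s['contact_force']@strutpose(ST)[0].as_matrix())
d=vision.camera("side")["image"];cv2.imwrite("pics/side_a10.png",d)
im=cv2.resize(d[230:320,295:385],None,fx=6.6,fy=6.6,interpolation=2)
cv2.imwrite("pics/o10.png",cv2.convertScaleAbs(im,alpha=1.5,beta=-30))
E
```

```text
13.7 [ 0.5465 -0.1848  0.1132] -> [ 0.546  -0.1893  0.1128] off [ 0.3 -4.5  0.4] dyaw -0.2902 F [-10.2  -0.9   8.5] 0.0431
[2.47676642 1.09931825 2.50494951] [-5.72102731 -0.06522044 12.05489482]
```

View pics/o10.png

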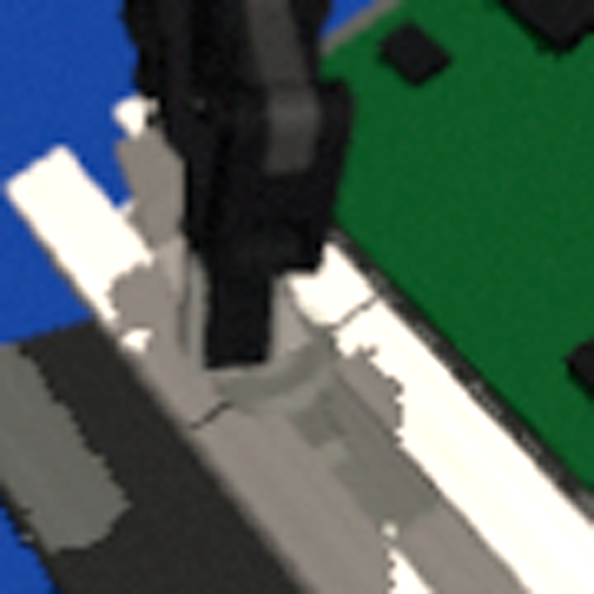

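```bash
python3 - <<'E'
from h import *; from station import monitor,vision
d=cv2.imread("pics/side_a10.png")
im=cv2.resize(d[268:308,315:365],None,fx=14,fy=14,interpolation=2)
cv2.imwrite("pics/o10z.png",cv2.convertScaleAbs(im,alpha=1.5,beta=-30))
t=vision.camera("top")["image"];cv2.imwrite("pics/top_a10.png",t)
im=cv2.resize(t[170:220,325:400],None,fx=10,fy=10,interpolation=2)
cv2.imwrite("pics/o10t.png",cv2.convertScaleAbs(im,alpha=1.2,beta=-30))
E
```

```text
(no output)
```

View pics/o10z.png

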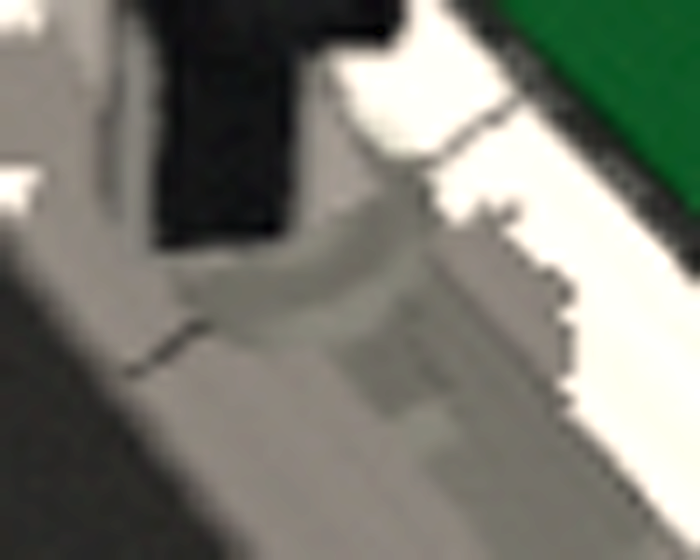

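View pics/o10t.png

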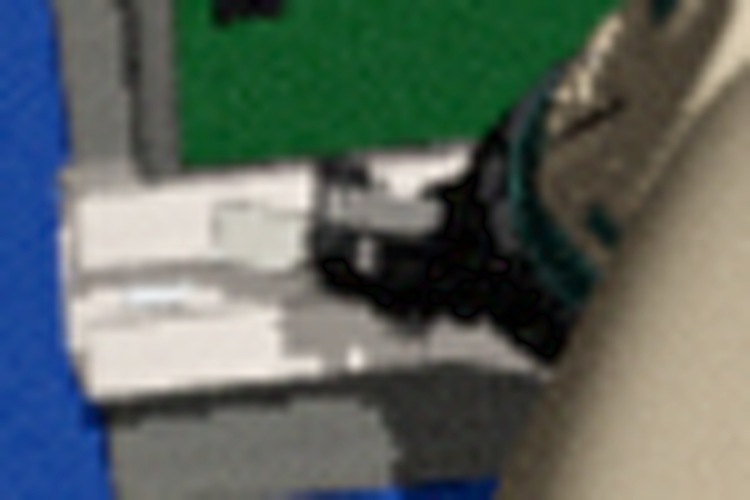

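>>> drive_tool(offset=[[0,0,0],[0,0,0],[0,0,0],[-5,0,0],[-20,0,0],[-25,0,0],[-20,0,0],[0,0,0]], yaw=[0,0,0,0,0,0,-0.15,-0.14], jaw=[200,100,0,0,0,0,0,0])

```text
time_s: 14.8
tcp_pos: [0.5509, -0.1887, 0.1866]
ee_rot: [-0.027, 0.705, 0.026, 0.708]
contact_force: [0.4, 0.0, -0.4]
opening: 0.0854
```

```bash
python3 - <<'E'
from h import *; from station import monitor,vision
s=monitor.sense();print(s['time_s'],s['tcp_pos'],ang(s['ee_rot']),s['contact_force'],s['opening'])
d=vision.camera("side")["image"];cv2.imwrite("pics/side_a11.png",d)
t=vision.camera("top")["image"];cv2.imwrite("pics/top_a11.png",t)
a=cv2.resize(d[215:315,285:385],None,fx=6,fy=6,interpolation=2)
b=cv2.resize(t[165:215,325:425],None,fx=6,fy=6,interpolation=2)
cv2.imwrite("pics/o11s.png",a);cv2.imwrite("pics/o11t.png",b)
E
```

```text
14.8 [ 0.55086197 -0.18874045  0.18658236] 1.6454982618907483 [ 0.35843182  0.00541057 -0.394913  ] 0.08535287836240817
```

View pics/o11s.png

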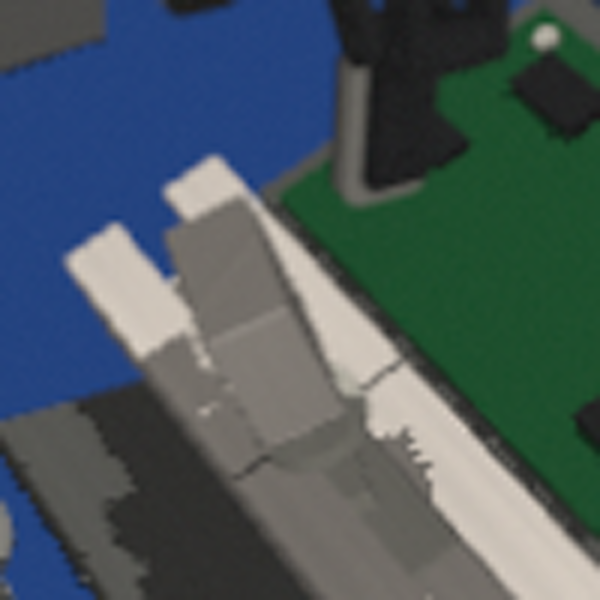

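View pics/o11t.png

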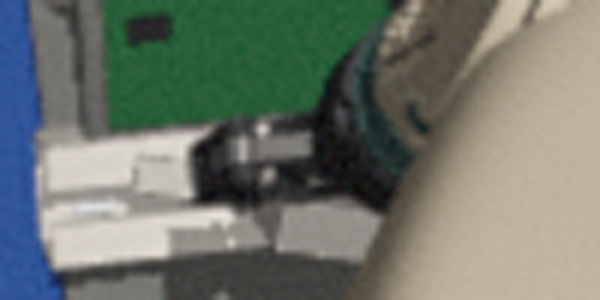

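```bash
cat >> h.py <<'E'
STS=(.5694,-.187,.0784); STT=(.5664,-.188,.0814)
def fitfinger(obs,n0=.0025,guess=(0,0,1.3),nfree=False):
    """obs: list (cam, pts mm, px). pose in strut frame: x,y,phi (arm angle from strut x), each camera with its own strut fit"""
    def res(v):
        Rl=R.from_euler('z',v[2]); e=[]
        for cam,pts,px in obs:
            Rs,t=strutpose(STS if cam=="side" else STT)
            e.append((proj(cam,Rs.apply(Rl.apply(np.array(pts)/1000)+[v[0],v[1],v[3] if nfree else n0])+t)-px).ravel())
        e=np.concatenate(e)
        return np.r_[e,(v[3]-n0)/.005] if nfree else e
    g=list(guess)+([n0] if nfree else [])
    s=least_squares(res,g,x_scale=[.001,.001,.02]+([.001] if nfree else [])); return s.x,res(s.x)
E
python3 - <<'E'
from h import *
so=("side",[(22,12,68),(22,-12,68),(-22,-12,68),(-22,12,68),(-22,-12,22),(-22,12,22)],uncrop([(165,238),(245,203),(292,290),(212,348),(345,410),(270,450)],285,215,6))
to=("top",[(75,-8,12),(75,8,12)],uncrop([(138,155),(135,191)],325,165,6))
for o in([so],[so,to]):
    v,e=fitfinger(o); print(v[:2]*1000,np.degrees(v[2]),e.round(1))
E
```

```text
[-2.74828428 -1.56465678] 79.09061302075993 [-1.2 -0.9 -0.8 -2.1  0.6  1.9 -0.6 -0.3  1.6  0.3  0.2  0.7]
[-2.32698591 -1.58397281] 77.33610087983553 [-0.7 -1.4 -0.1 -2.3  0.5  2.1 -0.9 -0.5  1.6  0.5 -0.   0.5  0.3  0.9
 -0.2  0.5]
```

```bash
sed -i 's/^RK=.*/RK=(.5753,.1911,.195); ST=(.570,-.188,.079)/' h.py; python3 - <<'E'
from h import *; from station import monitor
s=monitor.sense(); q=tool(s['ee_rot'])
def T(x,y,n): return S(np.array([x,y,n])/1000)+[0,0,.022]
p=s['tcp_pos']; 
for w in((-14,58,45),(-14,58,8)):
    t=T(*w); print(w,t.round(4),(q.inv().apply(t-p)*1000).round(1)); p=t
for f in range(77,4,-6):
    a=np.radians(f); r=56; d=8+11*np.sin(a)+14.5*np.cos(a)
    x=0+r*np.cos(a)-d*np.sin(a); y=-1.6+r*np.sin(a)+d*np.cos(a)
    t=T(x,y,8); print(f,round(x,1),round(y,1),(q.inv().apply(t-p)*1000).round(1)); p=t
E
```

```text
(-14, 58, 45) [ 0.5338 -0.1327  0.1249] [ 59.8  56.5 -12. ]
(-14, 58, 8) [ 0.5494 -0.1314  0.0913] [33.6  0.2 15.6]
77 -8.8 57.9 [-2.2 -0.1  4.7]
71 -3.6 58.9 [-2.2  1.   4.7]
65 1.8 59.3 [-2.3  0.5  4.9]
59 7.5 59.2 [-2.4 -0.1  5.1]
53 13.3 58.5 [-2.5 -0.7  5.3]
47 19.2 57.0 [-2.5 -1.4  5.4]
41 25.1 54.9 [-2.5 -2.1  5.4]
35 30.9 52.0 [-2.4 -2.9  5.2]
29 36.4 48.3 [-2.3 -3.6  5. ]
23 41.5 43.9 [-2.2 -4.4  4.7]
17 46.2 38.8 [-2.  -5.1  4.3]
11 50.3 33.0 [-1.7 -5.8  3.8]
5 53.7 26.6 [-1.4 -6.3  3.2]
```

>>> drive_tool(offset=[[0,30,-6],[0,26,-6],[15,0,0],[20,0,0],[25,0,0],[10,0,5],[14,0,7],[8,0,3]], yaw=[0,0,0,0,0,0,0,0], jaw=[100,200,255,255,255,255,255,255], force=40)

```text
time_s: 15.9
tcp_pos: [0.5487, -0.1318, 0.0914]
ee_rot: [-0.025, 0.707, 0.025, 0.707]
contact_force: [-0.4, 2.3, 4.7]
opening: 0.0
```

```bash
python3 - <<'E'
from h import *; from station import monitor,vision
s=monitor.sense();print(s['time_s'],s['tcp_pos'],ang(s['ee_rot']),s['contact_force'],s['opening'])
Rs,t=strutpose(ST); print(Rs.inv().apply(s['tcp_pos']-[0,0,.022]-t)*1000)
d=vision.camera("side")["image"];cv2.imwrite("pics/side_a12.png",d)
t=vision.camera("top")["image"];cv2.imwrite("pics/top_a12.png",t)
a=cv2.resize(d[195:295,285:385],None,fx=6,fy=6,interpolation=2)
b=cv2.resize(t[160:220,320:420],None,fx=6,fy=6,interpolation=2)
cv2.imwrite("pics/o12s.png",a);cv2.imwrite("pics/o12t.png",b)
E
```

```text
15.9 [ 0.54873078 -0.13177607  0.09138105] 1.6407653718452568 [-0.42116758  2.33490549  4.69940441] 6.045135960505819e-07
[-14.61133142  57.72709955   8.3371957 ]
```

View pics/o12s.png

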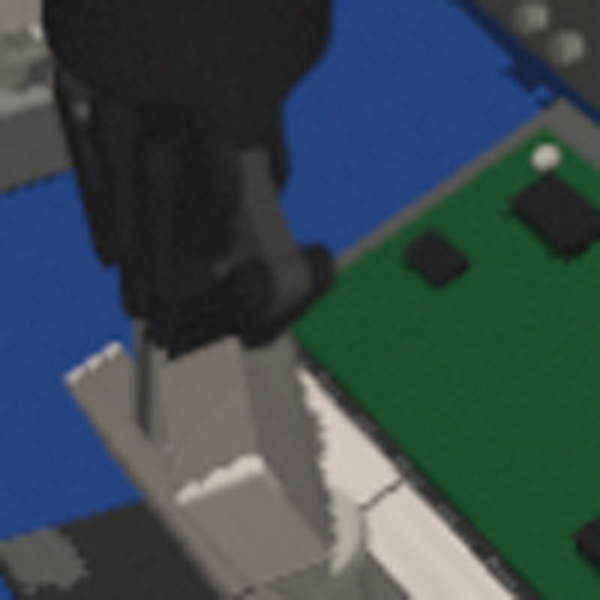

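View pics/o12t.png

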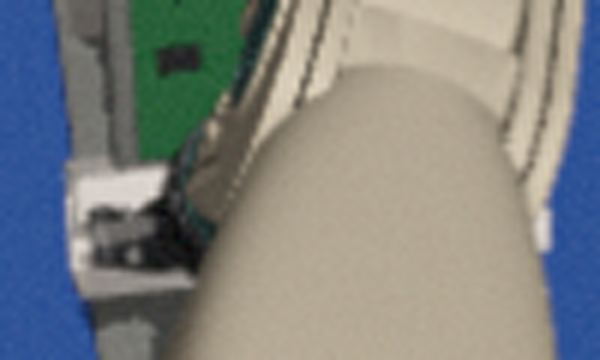

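```bash
python3 - <<'E'
from h import *
d=cv2.imread("pics/side_a12.png")
so=("side",[(-22,12,68),(-22,-12,68),(-22,12,22),(-22,-12,22)],uncrop([(178,500),(260,460),(240,590),(325,552)],285,195,6))
v,e=fitfinger([so]); print(v[:2]*1000,np.degrees(v[2]),e.round(1))
im=cv2.resize(d[235:310,290:370],None,fx=9,fy=9,interpolation=2)
cv2.imwrite("pics/o12z.png",cv2.convertScaleAbs(im,alpha=1.4,beta=-10))
E
```

```text
[-12.35340829  -3.05473919] 76.60366255954771 [-0.5 -1.3  0.6 -1.6 -0.1  1.5 -0.1  1.3]
```

View pics/o12z.png

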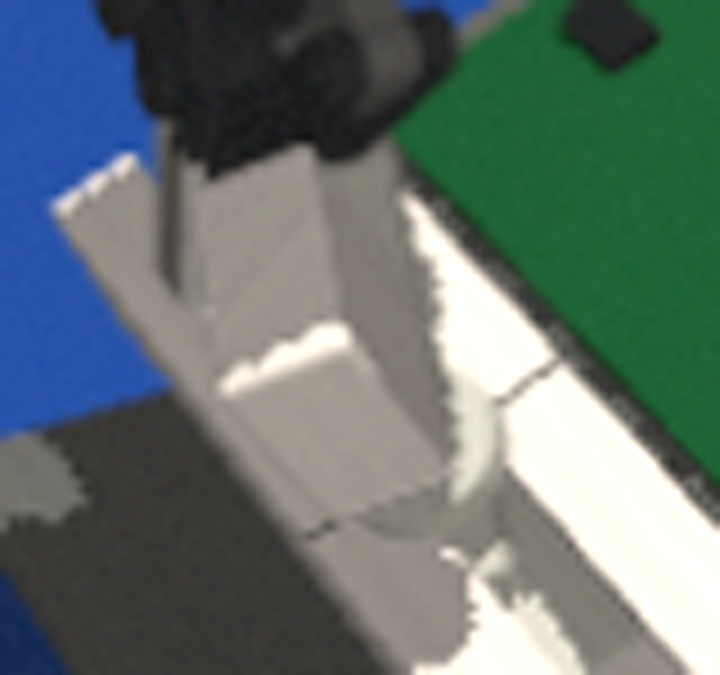

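```bash
python3 - <<'E'
from h import *
d=cv2.imread("pics/side_a12.png")
k=(290,235,9)
so=("side",[(-22,12,68),(-22,-12,68),(-22,12,22),(-22,-12,22)],uncrop([(220,388),(347,335),(308,533),(442,470)],*k))
px=so[2]
# free 3D: tilt allowed. rot = strut * Rz(phi) * small lean
Rs,t=strutpose(STS)
for pts,pp in((so[1],px),(so[1]+[(22,12,68),(22,-12,68)],np.vstack([px,uncrop([(203,178),(312,148)],*k)]))):
    O=np.array(pts)/1000
    def f(v,full=False):
        Rl=R.from_rotvec([v[3],v[4],0])*R.from_euler('z',v[2])
        e=(proj("side",Rs.apply(Rl.apply(O)+[v[0],v[1],.0025])+t)-pp).ravel()
        return e if full else np.r_[e/.5,v[3:]/.1,v[0]/.003]
    for g in(.8,1.2):
        s=least_squares(f,[0,0,g,0,0],x_scale=[.001,.001,.02,.02,.02]); print(s.x[:2]*1000,np.degrees(s.x[2:]),s.cost,f(s.x,True).round(1))
E
```

```text
[-8.48790613  1.92280128] [72.27982157  4.72727214 -3.18761038] 7.505376449415544 [-0.5  0.2  0.3 -0.2  0.6 -0.7 -0.1  0.4]
[-8.48790667  1.92280125] [72.27982216  4.72727212 -3.18760993] 7.505376449415481 [-0.5  0.2  0.3 -0.2  0.6 -0.7 -0.1  0.4]
[-6.42763212 -1.22293983] [65.84037121  3.36786319 -3.04137525] 24.628410715382703 [-0.6 -0.4  0.5  0.6  0.8 -0.8  0.5  1.7 -1.6  0.   0.6 -1.5]
[-6.42763278 -1.22295602] [65.84036998  3.36784788 -3.04137457] 24.628410715774255 [-0.6 -0.4  0.5  0.6  0.8 -0.8  0.5  1.7 -1.6  0.   0.6 -1.5]
```

>>> drive_tool(offset=[[-2,4,0],[-2,4,0],[0,0,0],[0,0,0],[0,0,0],[0,0,0],[0,0,0],[0,0,0]], yaw=[0,0,0,0,0,0,0,0], jaw=[255,255,255,255,255,255,255,255])

```text
time_s: 17.0
tcp_pos: [0.5473, -0.1238, 0.0956]
ee_rot: [-0.025, 0.707, 0.025, 0.707]
contact_force: [-0.2, 0.1, 0.0]
opening: -0.0
```

```bash
python3 - <<'E'
from h import *; from station import monitor,vision
s=monitor.sense();print(s['time_s'],s['tcp_pos'],ang(s['ee_rot']),s['contact_force'],s['opening'])
Rs,t=strutpose(ST); print(Rs.inv().apply(s['tcp_pos']-[0,0,.022]-t)*1000)
d=vision.camera("side")["image"];cv2.imwrite("pics/side_a13.png",d)
a=cv2.resize(d[215:305,280:370],None,fx=8,fy=8,interpolation=2)
cv2.imwrite("pics/o13s.png",cv2.convertScaleAbs(a,alpha=1.4,beta=-10))
E
```

```text
17.0 [ 0.54726184 -0.12381598  0.09564622] 1.6409873572130682 [-0.18007875  0.12005015  0.00183562] -3.6715115432176956e-05
[-13.56661006  65.77828681  12.55612804]
```

View pics/o13s.png

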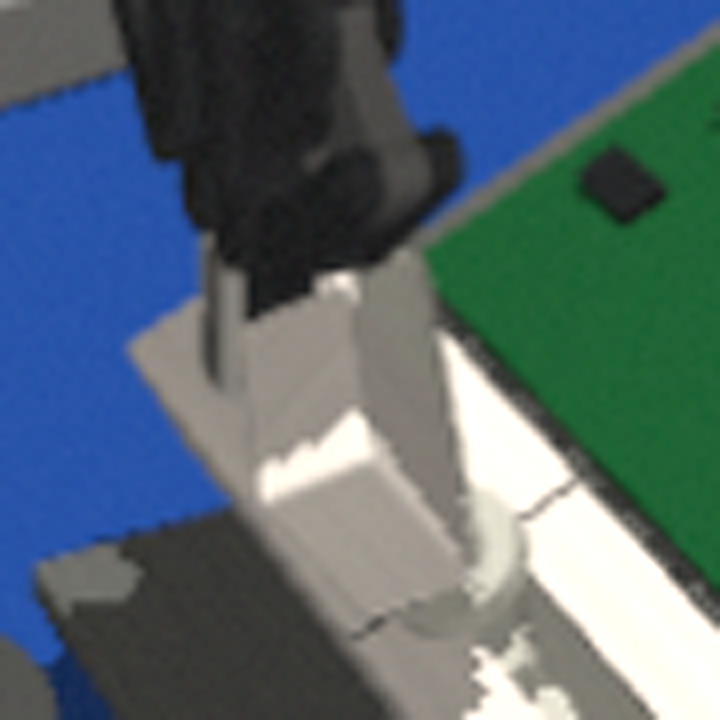

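```bash
python3 - <<'E'
from h import *
k=(280,215,8)
so=("side",[(-22,12,68),(-22,-12,68),(-22,12,22),(-22,-12,22),(22,12,68),(22,-12,68)],uncrop([(260,498),(377,458),(348,640),(472,568),(243,318),(358,278)],*k))
for nf in(False,True):
    v,e=fitfinger([so],nfree=nf,guess=(0,0,.9)); print(v[:2]*1000,np.degrees(v[2]),v[3:],e.round(1))
E
```

```text
[-10.36161165  -2.83455571] 67.72664101450368 [] [ 0.3 -1.1  1.  -1.2  0.2 -1.1 -0.7  3.2 -0.5  0.1 -0.4  0.1]
[-10.25441003  -1.94879121] 67.72508747738178 [0.00155644] [ 0.4 -1.1  1.  -1.2  0.2 -1.1 -0.7  3.2 -0.4  0.1 -0.4  0.2 -0.2]
```

```bash
python3 - <<'E'
from h import *
d=cv2.imread("pics/side_a13.png")
Rs,t=strutpose(STS); ims=[]
for f in(70,55,40):
    overlay(d,"side",Rs*R.from_euler('z',np.radians(f)),Rs.apply([0,-.0016,.0025])+t,285,235,65,85,6,"pics/tmp.png",False); ims.append(cv2.imread("pics/tmp.png")[:, :266*2])
cv2.imwrite("pics/o13o.png",cv2.resize(np.hstack([i[:,:390] for i in ims]),(800,350)))
cv2.imwrite("pics/o13p.png",ims[1])
E
```

```text
(no output)
```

View pics/o13o.png

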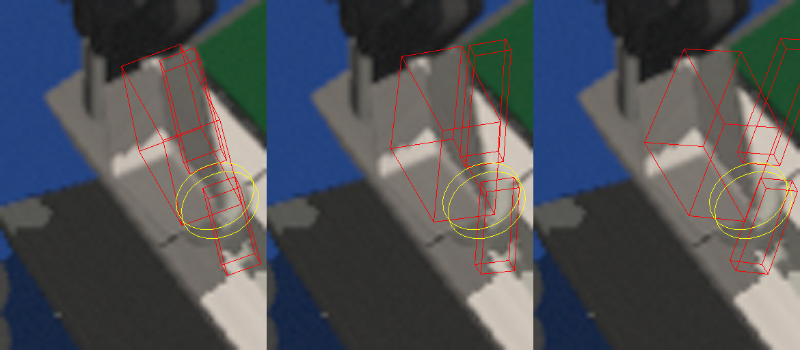

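```bash
cat >> h.py <<'E'
def fit6(obs,guess,n0=.0025,prior=True):
    def f(v,full=False):
        Rl=R.from_rotvec([v[4],v[5],0])*R.from_euler('z',v[2]); e=[]
        for cam,pts,pp in obs:
            Rs,t=strutpose(STS if cam=="side" else STT)
            e.append((proj(cam,Rs.apply(Rl.apply(np.array(pts)/1000)+[v[0],v[1],v[3]])+t)-pp).ravel())
        e=np.concatenate(e)
        return e if full else np.r_[e/.5,v[4:]/.15,v[0]/.002,(v[3]-n0)/.002]
    s=least_squares(f,[guess[0],guess[1],guess[2],n0,0,0],x_scale=[.001,.001,.02,.001,.02,.02])
    print('xy mm',(s.x[:2]*1000).round(1),'phi',np.degrees(s.x[2]).round(1),'n',(s.x[3]*1000).round(1),'lean deg about strut x,y',np.degrees(s.x[4:]).round(1),'res',f(s.x,True).round(1)); return s.x
E
python3 - <<'E'
from h import *
k=(280,215,8)
so=("side",[(-22,12,68),(-22,-12,68),(-22,12,22),(-22,-12,22),(22,12,68)],uncrop([(260,498),(377,458),(348,640),(472,568),(243,318)],*k))
v=fit6([so],(0,0,1.2))
Rs,t=strutpose(STS);Rl=R.from_rotvec([v[4],v[5],0])*R.from_euler('z',v[2])
d=cv2.imread("pics/side_a13.png")
overlay(d,"side",Rs*Rl,Rs.apply([v[0],v[1],v[3]])+t,280,215,90,90,8,"pics/o13q.png",False)
E
```

```text
xy mm [-5.4  0.3] phi 65.7 n 1.8 lean deg about strut x,y [ 1.8 -5. ] res [-0.2  0.   0.1 -0.2  1.3 -2.2  0.   2.  -0.7 -0.1]
```

View pics/o13q.png

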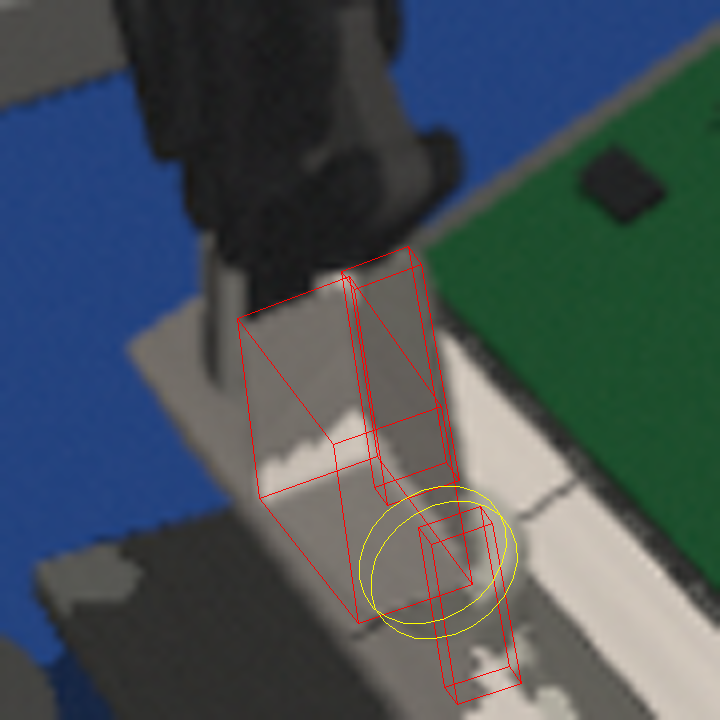

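```bash
python3 - <<'E'
from h import *; from station import monitor
s=monitor.sense(); q=tool(s['ee_rot'])
def T(x,y,n): return S(np.array([x,y,n])/1000)+[0,0,.022]
p=s['tcp_pos']
for f in (72,66,60,54,48,42,36,30,24,18,12,7):
    a=np.radians(f); r=62; d=8+11*np.sin(a)+14.5*np.cos(a)
    x=-1+r*np.cos(a)-d*np.sin(a); y=-1+r*np.sin(a)+d*np.cos(a)
    t=T(x,y,11); print(f,round(x,1),round(y,1),(q.inv().apply(t-p)*1000).round(1)); p=t
E
```

```text
72 -3.7 65.1 [-2.7 -0.6  9.6]
66 2.3 65.4 [-2.5  0.4  5.4]
60 8.5 65.1 [-2.6 -0.2  5.6]
54 14.9 64.1 [-2.7 -0.9  5.7]
48 21.3 62.4 [-2.7 -1.7  5.8]
42 27.6 59.9 [-2.7 -2.4  5.8]
36 33.8 56.6 [-2.6 -3.2  5.6]
30 39.7 52.6 [-2.5 -4.   5.4]
24 45.2 47.7 [-2.3 -4.8  5. ]
18 50.2 42.1 [-2.1 -5.6  4.6]
12 54.6 35.8 [-1.8 -6.3  4. ]
7 57.6 30.1 [-1.3 -5.7  2.8]
```

>>> drive_tool(offset=[[-3,-1,10],[-2.5,0,5],[-2.6,0,6],[-2.7,-1,6],[-2.7,-2,6],[-2.7,-2,6],[0,0,0],[0,0,0]], yaw=[0,0,0,0,0,0,0,0], jaw=[255,255,255,255,255,255,255,255])

```text
time_s: 18.05
tcp_pos: [0.5873, -0.1272, 0.1123]
ee_rot: [-0.025, 0.706, 0.025, 0.707]
contact_force: [0.4, 0.2, -0.2]
opening: -0.0
```

```bash
python3 - <<'E'
from h import *; from station import monitor,vision
s=monitor.sense();print(s['time_s'],s['tcp_pos'],ang(s['ee_rot']),s['contact_force'],s['opening'])
Rs,t=strutpose(ST); print(Rs.inv().apply(s['tcp_pos']-[0,0,.022]-t)*1000)
d=vision.camera("side")["image"];cv2.imwrite("pics/side_a14.png",d)
a=cv2.resize(d[205:305,280:380],None,fx=7,fy=7,interpolation=2)
cv2.imwrite("pics/o14s.png",cv2.convertScaleAbs(a,alpha=1.4,beta=-10))
E
```

```text
18.05 [ 0.58734887 -0.12718571  0.11227505] 1.6410817847358852 [ 0.43109999  0.16756385 -0.22070986] -1.7325257440875872e-05
[29.43788836 59.25548354 10.85068022]
```

View pics/o14s.png

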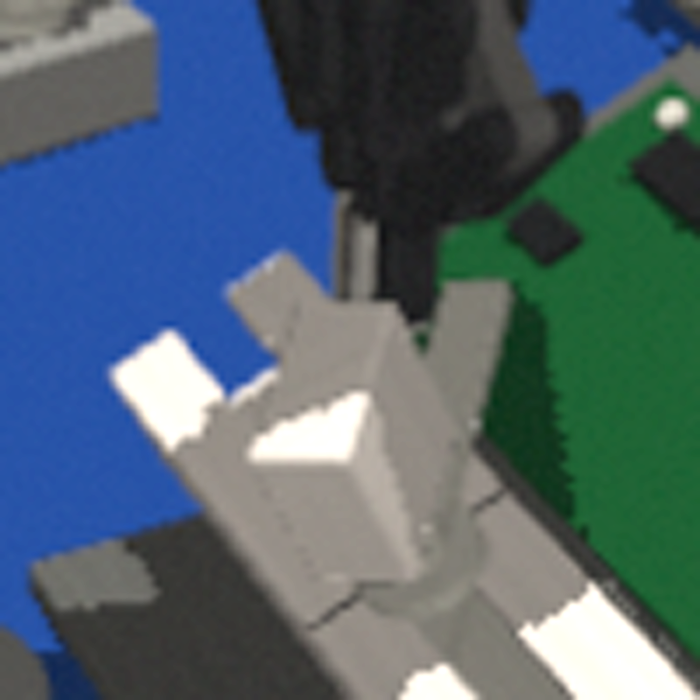

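Pushing works: the arm, at (470,340), now points about half way round to the upslope direction. I'll carry on.

>>> drive_tool(offset=[[-2.6,-3,5.5],[-2.5,-4,5.5],[-2.3,-5,5],[-2.1,-5.5,4.5],[-1.8,-6,4],[0,0,0],[0,0,0],[0,0,0]], yaw=[0,0,0,0,0,0,0,0], jaw=[255,255,255,255,255,255,255,255])

```text
time_s: 19.1
tcp_pos: [0.613, -0.1488, 0.1234]
ee_rot: [-0.025, 0.706, 0.025, 0.707]
contact_force: [0.5, 0.2, -0.8]
opening: -0.0001
```

```bash
python3 - <<'E'
from h import *; from station import monitor,vision
s=monitor.sense();print(s['time_s'],s['tcp_pos'],ang(s['ee_rot']),s['contact_force'],s['opening'])
Rs,t=strutpose(ST); print(Rs.inv().apply(s['tcp_pos']-[0,0,.022]-t)*1000)
d=vision.camera("side")["image"];cv2.imwrite("pics/side_a15.png",d)
a=cv2.resize(d[205:305,290:390],None,fx=7,fy=7,interpolation=2)
cv2.imwrite("pics/o15s.png",cv2.convertScaleAbs(a,alpha=1.4,beta=-10))
E
```

```text
19.1 [ 0.61296088 -0.14875842  0.1233636 ] 1.6411485481523855 [ 0.54207103  0.20007391 -0.82594556] -0.00014976588941363717
[55.72112649 35.72881107 10.82947696]
```

View pics/o15s.png

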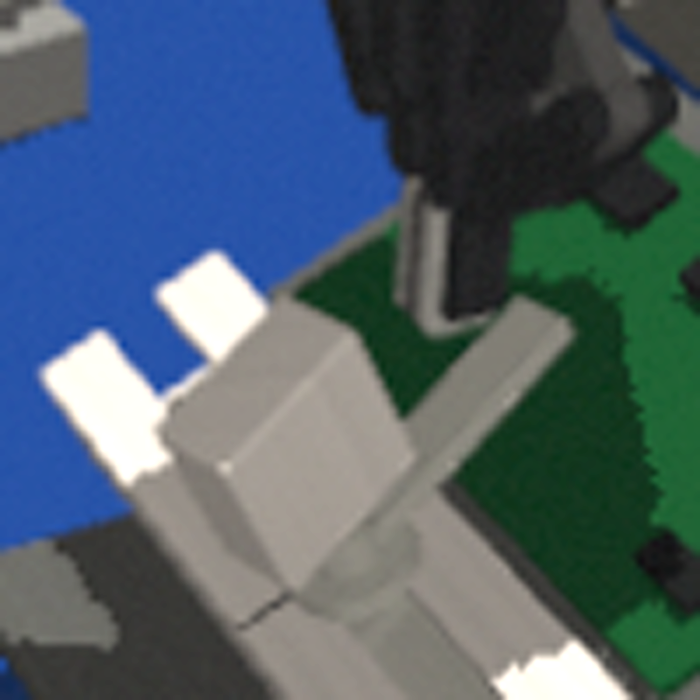

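```bash
python3 - <<'E'
from h import *
k=(290,205,7)
so=("side",[(-22,12,68),(-22,-12,68),(22,-12,68),(22,12,68),(22,-12,22),(-22,-12,22),(75,8,12),(75,-8,12)],uncrop([(165,430),(228,468),(357,337),(285,295),(412,457),(295,600),(518,297),(575,330)],*k))
v=fit6([so],(0,0,.2))
v,e=fitfinger([so],guess=(0,0,.2));print(v[:2]*1000,np.degrees(v[2]),e.round(1))
E
```

```text
xy mm [ 1.1 -3. ] phi 15.3 n 0.1 lean deg about strut x,y [1.1 1.4] res [-1.8 -0.4 -0.2  0.8  1.  -0.6  0.3 -0.5  1.6  0.8 -0.2 -0.  -0.   0.5
 -0.9 -0.6]
[ 1.67373513 -6.49574704] 15.41908981152365 [-2.2  0.1 -0.6  1.1  0.5 -0.8 -0.2 -0.5  2.   0.6  0.3  0.3  0.5 -0.
 -0.4 -1.3]
```

>>> drive_tool(offset=[[-1,-4,2],[-1,-4,2],[0,0,0],[0,8,0],[-30,4,0],[-40,0,0],[-10,-20,-30],[0,-20,-40]], yaw=[0,0,0,0,0,0,0,0], jaw=[255,255,255,255,255,200,100,0])

```text
time_s: 20.15
tcp_pos: [0.5509, -0.1899, 0.2074]
ee_rot: [-0.026, 0.705, 0.025, 0.708]
contact_force: [-0.0, -1.1, -0.1]
opening: 0.0538
```

```bash
python3 - <<'E'
from h import *; from station import monitor,vision
s=monitor.sense();print(s['time_s'],s['tcp_pos'],ang(s['ee_rot']),s['contact_force'],s['opening'])
q=tool(s['ee_rot']);tgt=S([0,-.004,.0495]); print(tgt,(q.inv().apply(tgt-s['tcp_pos'])*1000).round(1))
d=vision.camera("side")["image"];cv2.imwrite("pics/side_a16.png",d)
t=vision.camera("top")["image"];cv2.imwrite("pics/top_a16.png",t)
a=cv2.resize(d[205:305,290:390],None,fx=7,fy=7,interpolation=2)
cv2.imwrite("pics/o16s.png",cv2.convertScaleAbs(a,alpha=1.4,beta=-10))
E
```

```text
20.15 [ 0.55089147 -0.1899243   0.20737314] 1.6428086568640967 [-0.03701774 -1.12201479 -0.12698128] 0.05383015832741965
[ 0.54946131 -0.19363845  0.11286224] [94.5 -3.3 -2.1]
```

View pics/o16s.png

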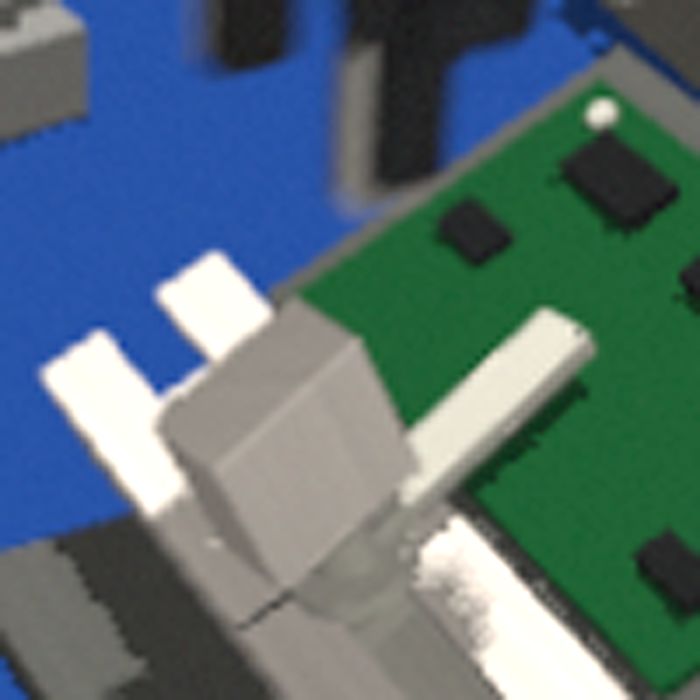

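>>> drive_tool(offset=[[20,-3,-2],[30,0,0],[30,0,0],[14,0,0],[0,0,0],[0,0,0],[0,0,0],[0,0,0]], yaw=[-0.007,0,0,0,0,0,0,0], jaw=[0,0,0,0,80,160,255,255], force=20)

```text
time_s: 21.25
tcp_pos: [0.5484, -0.1931, 0.1126]
ee_rot: [-0.028, 0.706, 0.027, 0.707]
contact_force: [-1.6, -1.6, 3.4]
opening: 0.0241
```

```bash
python3 - <<'E'
from h import *; from station import monitor,vision
s=monitor.sense();print(s['time_s'],s['tcp_pos'],ang(s['ee_rot']),s['contact_force'],s['opening'])
q=tool(s['ee_rot']);Rs,t=strutpose(ST);print(Rs.inv().apply(s['tcp_pos']-t)*1000, Rs.inv().apply(s['contact_force']))
d=vision.camera("side")["image"];cv2.imwrite("pics/side_a17.png",d)
a=cv2.resize(d[205:305,290:390],None,fx=7,fy=7,interpolation=2)
cv2.imwrite("pics/o17s.png",cv2.convertScaleAbs(a,alpha=1.4,beta=-10))
E
```

```text
21.25 [ 0.54836972 -0.1931472   0.11256635] 1.6478533677751448 [-1.59501968 -1.64639183  3.40361347] 0.024111832451744936
[-1.07614274 -3.42413371 49.67533704] [-0.12039728 -1.51538141  3.81161412]
```

View pics/o17s.png

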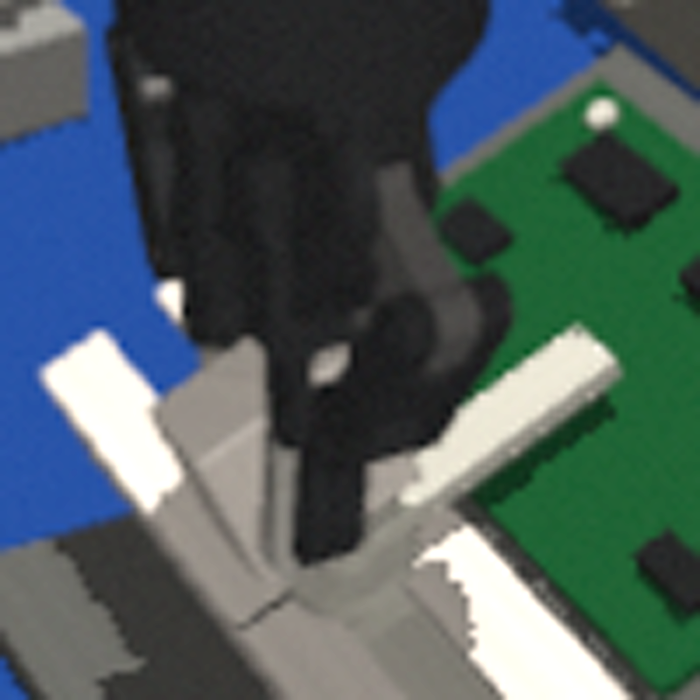

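>>> drive_tool(offset=[[0,0,0],[0,0,0],[-0.9,0,-0.4],[-0.9,0,-0.4],[0,0,0],[0,0,0],[0,0,0],[0,0,0]], yaw=[0,0,0,0,0,0,0,0], jaw=[255,255,255,255,255,255,255,255], force=60)

```text
time_s: 22.3
tcp_pos: [0.5482, -0.1931, 0.1127]
ee_rot: [-0.028, 0.706, 0.027, 0.708]
contact_force: [4.7, -1.9, -4.3]
opening: 0.0237
```

```bash
cat > st.py <<'E'
from h import *; from station import monitor
s=monitor.sense(); Rs,t=strutpose(ST)
print(s['time_s'],'strut-frame TCP',(Rs.inv().apply(s['tcp_pos']-t)*1000).round(2),'F strut',Rs.inv().apply(s['contact_force']).round(1),'M',Rs.inv().apply(s['ft_torque']).round(2),'alpha',round(ang(s['ee_rot']),4),'open',round(float(s['opening']),4))
E
python3 st.py
```

```text
22.3 strut-frame TCP [-1.16 -3.39 49.84] F strut [ 2.3 -2.2 -5.8] M [-0.66 -0.86  0.27] alpha 1.6478 open 0.0237
```

>>> drive_tool(offset=[[0,-0.6,0],[0,-0.6,0],[0,-0.6,0],[0,-0.6,0],[0,-0.6,0],[0,-0.6,0],[0,-0.6,0],[0,-0.6,0]], yaw=[0,0,0,0,0,0,0,0], jaw=[255,255,255,255,255,255,255,255])

```text
time_s: 23.3
tcp_pos: [0.5482, -0.194, 0.1126]
ee_rot: [-0.025, 0.705, 0.031, 0.708]
contact_force: [5.2, 6.4, -1.1]
opening: 0.0229
```

```bash
python3 st.py
```

```text
23.3 strut-frame TCP [-1.29 -4.28 49.81] F strut [ 4.7  6.  -3.4] M [ 1.5  -1.15 -0.52] alpha 1.6505 open 0.0229
```

>>> drive_tool(offset=[[0.9,0,0.4],[0.9,0,0.4],[0.9,0,0.4],[0.5,0,0.2],[0,0,0],[0,0,0],[0,0,0],[0,0,0]], yaw=[0,0,0,0,0,0,0,0], jaw=[255,255,255,255,255,255,255,255])

```text
time_s: 24.3
tcp_pos: [0.5483, -0.1951, 0.1108]
ee_rot: [-0.026, 0.706, 0.03, 0.707]
contact_force: [-1.7, 4.2, 8.2]
opening: 0.0233
```

```bash
python3 st.py
```

```text
24.3 strut-frame TCP [-2.04 -5.35 48.18] F strut [2.2 4.4 8. ] M [ 1.06  0.06 -0.33] alpha 1.6494 open 0.0233
```

>>> drive_tool(offset=[[-0.9,-0.5,-0.4],[-0.9,-0.5,-0.4],[-0.9,-0.5,-0.4],[0,-0.8,0],[0,-0.8,0],[0,-0.8,0],[0,-0.8,0],[0,0,0]], yaw=[0,0,0,0,0,0,0,0], jaw=[255,255,255,255,255,255,255,255])

```text
time_s: 25.3
tcp_pos: [0.5469, -0.1984, 0.1117]
ee_rot: [-0.025, 0.707, 0.031, 0.706]
contact_force: [1.4, 8.0, 0.5]
opening: 0.0236
```

```bash
python3 st.py
```

```text
25.3 strut-frame TCP [-3.17 -8.49 49.72] F strut [ 2.1  7.8 -0.4] M [ 1.71 -0.4  -0.63] alpha 1.6501 open 0.0236
```

>>> drive_tool(offset=[[0,-0.7,0.5],[0,-0.7,0.5],[0,-0.7,0.5],[0,-0.7,0],[0,-0.7,0],[0,-0.7,0],[0,0,0],[0,0,0]], yaw=[0,0,0,0,0,0,0,0], jaw=[255,255,255,255,255,255,255,255])

```text
time_s: 26.3
tcp_pos: [0.5472, -0.2032, 0.1116]
ee_rot: [-0.025, 0.708, 0.03, 0.705]
contact_force: [-3.0, 4.8, 3.3]
opening: 0.0232
```

```bash
python3 st.py; python3 - <<'E'
from h import *; from station import vision
d=vision.camera("side")["image"];cv2.imwrite("pics/side_a18.png",d)
a=cv2.resize(d[205:305,290:390],None,fx=7,fy=7,interpolation=2)
cv2.imwrite("pics/o18s.png",cv2.convertScaleAbs(a,alpha=1.4,beta=-10))
E
```

```text
26.3 strut-frame TCP [ -3.31 -13.39  49.65] F strut [-0.9  5.   4.1] M [ 1.27  0.46 -0.41] alpha 1.6493 open 0.0232
```

View pics/o18s.png

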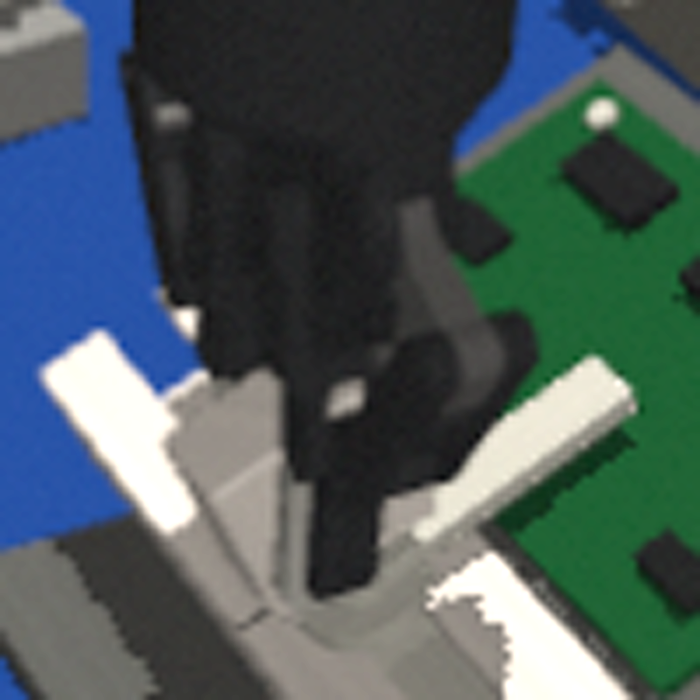

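>>> drive_tool(offset=[[-0.7,2,0],[-0.3,2,0],[0,2,0],[0,2,0],[0,2,0],[0,2,0],[0,2,0],[0,2,0]], yaw=[0,0,0,0,0,0,0,0], jaw=[255,255,255,255,255,255,255,255])

```text
time_s: 27.35
tcp_pos: [0.5486, -0.1952, 0.1128]
ee_rot: [-0.03, 0.707, 0.022, 0.706]
contact_force: [-0.0, -13.5, -11.5]
opening: 0.0235
```

```bash
python3 st.py
```

```text
27.35 strut-frame TCP [-0.89 -5.52 49.83] F strut [ -5.8 -13.4  -9.9] M [-2.89  0.32  1.01] alpha 1.644 open 0.0235
```

>>> drive_tool(offset=[[0.8,1,0.3],[0.3,1,0.2],[0,1,0],[0,1,0],[0,1,0],[0,1,0],[0,0,0],[0,0,0]], yaw=[0,0,0,0,0,0,0,0], jaw=[255,255,255,255,255,255,255,255])

```text
time_s: 28.35
tcp_pos: [0.5484, -0.1894, 0.1129]
ee_rot: [-0.03, 0.707, 0.021, 0.706]
contact_force: [-3.2, -10.4, -4.4]
opening: 0.0235
```

```bash
python3 st.py
```

```text
28.35 strut-frame TCP [-0.63  0.32 49.78] F strut [ -5.5 -10.1  -2.2] M [-2.61  0.82  0.92] alpha 1.6439 open 0.0235
```

>>> drive_tool(offset=[[0,0.7,0],[0,0.7,0],[0,0.7,0],[0,0.7,0],[0,0.7,0],[0,0.7,0],[0,0,0],[0,0,0]], yaw=[0,0,0,0,0,0,0,0], jaw=[255,255,255,255,255,255,255,255])

```text
time_s: 29.35
tcp_pos: [0.5481, -0.1849, 0.1129]
ee_rot: [-0.03, 0.707, 0.022, 0.706]
contact_force: [-2.6, -10.3, -4.4]
opening: 0.0234
```

```bash
python3 st.py
```

```text
29.35 strut-frame TCP [-0.57  4.86 49.78] F strut [ -4.9 -10.1  -2.6] M [-2.51  0.83  0.81] alpha 1.6441 open 0.0234
```

>>> drive_tool(offset=[[0,0.7,0],[0,0.7,0],[0,0.7,0],[0,0.7,0],[0,0.7,0],[0,0.7,0],[0,0,0],[0,0,0]], yaw=[0,0,0,0,0,0,0,0], jaw=[255,255,255,255,255,255,255,255])

```text
time_s: 30.35
tcp_pos: [0.5478, -0.1809, 0.113]
ee_rot: [-0.03, 0.707, 0.022, 0.706]
contact_force: [-2.7, -11.2, -3.6]
opening: 0.0234
```

```bash
python3 st.py
```

```text
30.35 strut-frame TCP [-0.54  8.79 49.89] F strut [ -4.7 -11.   -1.8] M [-2.59  0.89  0.85] alpha 1.6439 open 0.0234
```

>>> drive_tool(offset=[[0,0.7,0],[0,0.7,0],[0,0.7,0],[0,0.7,0],[0,0.7,0],[0,0.7,0],[0,0,0],[0,0,0]], yaw=[0,0,0,0,0,0,0,0], jaw=[255,255,255,255,255,255,255,255])

```text
time_s: 31.35
tcp_pos: [0.5471, -0.1766, 0.1137]
ee_rot: [-0.03, 0.707, 0.022, 0.706]
contact_force: [-5.0, -10.9, 1.4]
opening: 0.0232
```

```bash
python3 st.py; python3 - <<'E'
from h import *; from station import vision
d=vision.camera("side")["image"];cv2.imwrite("pics/side_a19.png",d)
a=cv2.resize(d[205:305,290:390],None,fx=7,fy=7,interpolation=2)
cv2.imwrite("pics/o19s.png",cv2.convertScaleAbs(a,alpha=1.4,beta=-10))
E
```

```text
31.35 strut-frame TCP [-0.54 13.21 50.73] F strut [ -4.7 -10.5   3.8] M [-2.38  1.4   0.73] alpha 1.6438 open 0.0232
```

View pics/o19s.png

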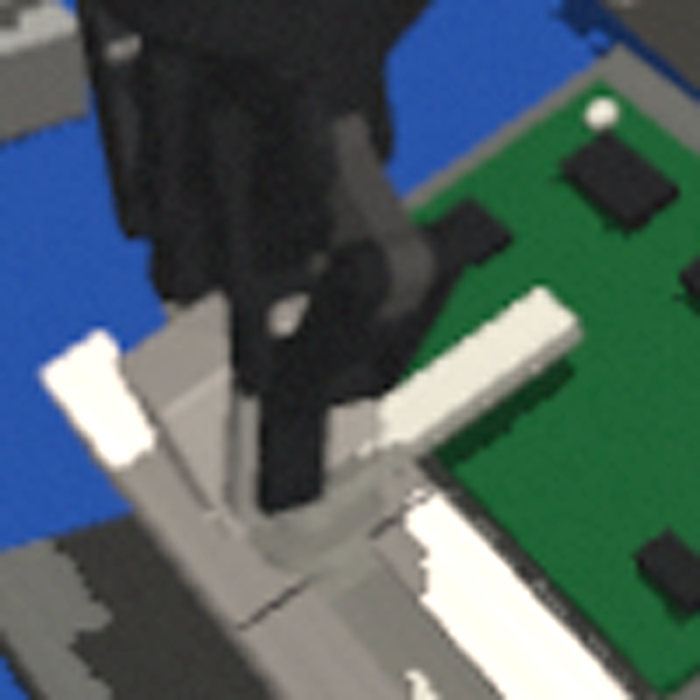

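>>> drive_tool(offset=[[-0.4,-1.5,-0.2],[-0.5,-1.5,-0.2],[-0.5,-1.5,-0.2],[-0.5,0,-0.2],[-0.5,0,-0.2],[-0.4,0,-0.2],[0,0,0],[0,0,0]], yaw=[0,0,0,0,0,0,0,0], jaw=[255,255,255,255,255,255,255,255])

```text
time_s: 32.4
tcp_pos: [0.5463, -0.1775, 0.1155]
ee_rot: [-0.028, 0.707, 0.026, 0.706]
contact_force: [-3.0, -4.9, -0.3]
opening: 0.0236
```

```bash
python3 st.py
```

```text
32.4 strut-frame TCP [-0.58 12.37 52.63] F strut [-3.2 -4.7  1.1] M [-1.02  0.83  0.28] alpha 1.6467 open 0.0236
```

>>> drive_tool(offset=[[-0.5,-1,-0.2],[-0.5,-1,-0.2],[-0.5,-0.5,-0.2],[0,0,0],[0,0,0],[0,0,0],[0,0,0],[0,0,0]], yaw=[0,0,0,0,0,0,0,0], jaw=[255,255,255,255,255,255,255,255])

```text
time_s: 33.4
tcp_pos: [0.546, -0.178, 0.1161]
ee_rot: [-0.027, 0.707, 0.028, 0.706]
contact_force: [1.9, 1.5, -10.1]
opening: 0.0236
```

```bash
python3 st.py
```

```text
33.4 strut-frame TCP [-0.65 11.84 53.39] F strut [ -2.5   1.3 -10. ] M [ 0.24 -0.13 -0.16] alpha 1.6483 open 0.0236
```

>>> drive_tool(offset=[[0.7,0,0.1],[0.7,0,0.1],[0,-0.4,-0.5],[0,0,0],[0,0,0],[0,0,0],[0,0,0],[0,0,0]], yaw=[-0.002,0,0,0,0,0,0,0], jaw=[255,255,255,255,255,255,255,255], force=20)

```text
time_s: 34.4
tcp_pos: [0.546, -0.1783, 0.116]
ee_rot: [-0.028, 0.706, 0.029, 0.707]
contact_force: [-2.3, 4.5, -0.1]
opening: 0.0234
```

```bash
python3 st.py
```

```text
34.4 strut-frame TCP [-0.69 11.55 53.3 ] F strut [-1.8  4.6  0.8] M [ 1.11  0.44 -0.49] alpha 1.6508 open 0.0234
```

>>> drive_tool(offset=[[0,1.0,0],[0,0.8,-0.3],[0,0,0],[0,0,0],[0,0,0],[0,0,0],[0,0,0],[0,0,0]], yaw=[0,0,0,0,0,0,0,0], jaw=[255,255,255,255,200,120,40,0])

```text
time_s: 35.4
tcp_pos: [0.546, -0.1775, 0.1155]
ee_rot: [-0.028, 0.706, 0.028, 0.707]
contact_force: [-0.1, -0.3, 0.1]
opening: 0.0765
```

```bash
python3 st.py
```

```text
35.4 strut-frame TCP [-0.9  12.4  52.81] F strut [-0.1 -0.3  0.2] M [-0.01  0.04 -0.04] alpha 1.65 open 0.0765
```

Released, with zero force on the tool. I'll lift straight up, clear of the view, and check.

>>> drive_tool(offset=[[0,0,0],[-20,0,0],[-40,0,0],[-40,0,0],[-20,-40,-20],[0,-50,-30],[0,-50,-30],[0,0,0]], yaw=[0,0,0,0,0,0,0,0], jaw=[0,0,0,0,0,0,0,0])

```text
time_s: 36.4
tcp_pos: [0.4754, -0.3264, 0.2355]
ee_rot: [-0.026, 0.707, 0.026, 0.707]
contact_force: [0.1, 0.6, -0.2]
opening: 0.0856
```

```bash
python3 st.py; python3 - <<'E'
from h import *; from station import vision
d=vision.camera("side")["image"];cv2.imwrite("pics/side_a20.png",d)
t=vision.camera("top")["image"];cv2.imwrite("pics/top_a20.png",t)
a=cv2.resize(d[205:305,290:390],None,fx=7,fy=7,interpolation=2)
cv2.imwrite("pics/o20s.png",cv2.convertScaleAbs(a,alpha=1.4,beta=-10))
cv2.imwrite("pics/o20t.png",cv2.resize(t[130:220,320:420],None,fx=7,fy=6.6,interpolation=2))
E
```

```text
36.4 strut-frame TCP [ -24.63 -130.53  196.25] F strut [-0.   0.6 -0.2] M [-0.01  0.01 -0.02] alpha 1.6445 open 0.0856
```

View pics/o20s.png

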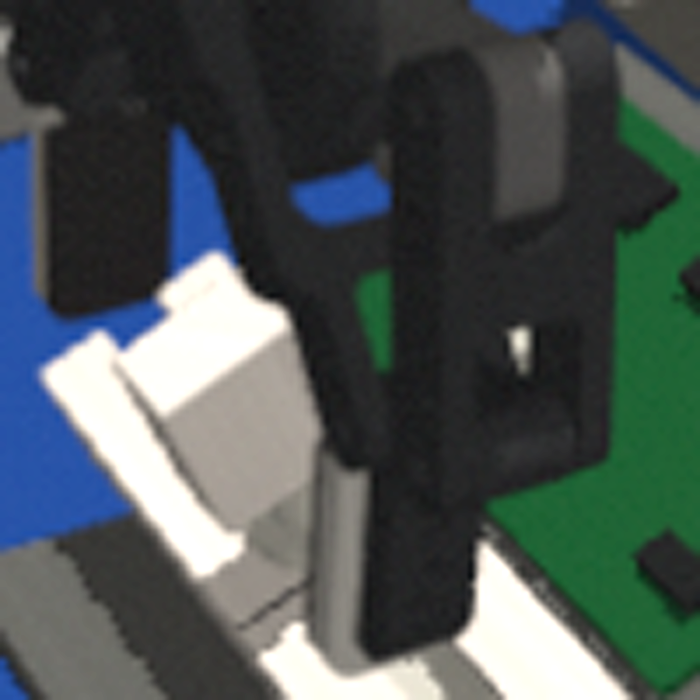

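View pics/o20t.png

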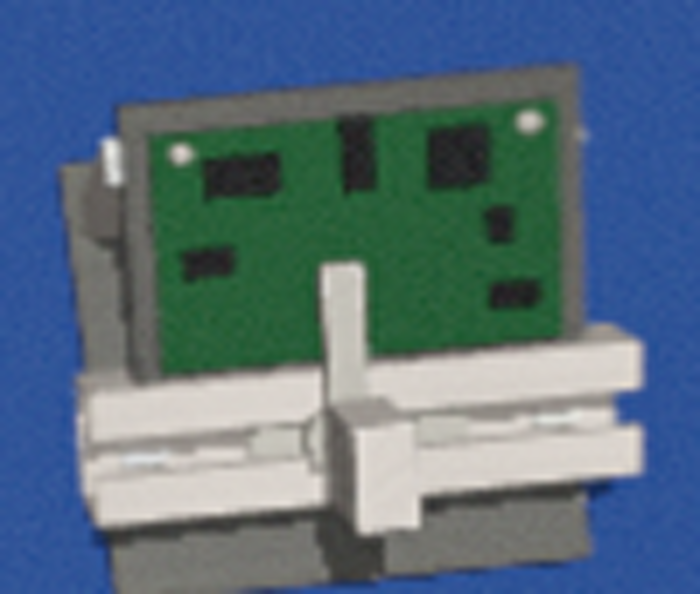

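View pics/side_a20.png

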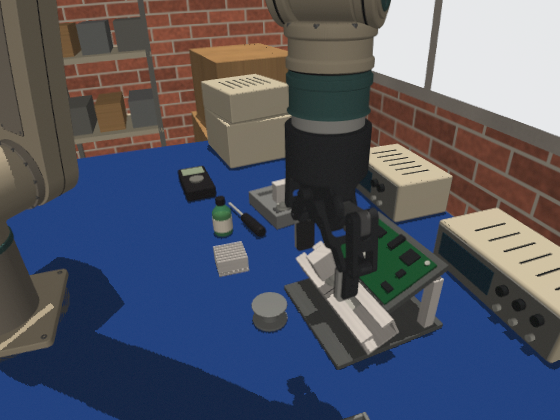

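>>> drive_tool(offset=[[-10,-50,-30],[-10,-50,-30],[0,-50,-20],[0,-40,0],[0,0,0],[0,0,0],[0,0,0],[0,0,0]], yaw=[0,0,0,0,0,0,0,0], jaw=[0,0,0,0,0,0,0,0])

```text
time_s: 37.5
tcp_pos: [0.4125, -0.5176, 0.2555]
ee_rot: [-0.028, 0.707, 0.029, 0.707]
contact_force: [0.4, -0.1, -0.5]
opening: 0.0851
```

```bash
python3 - <<'E'
from h import *; from station import vision
d=vision.camera("side")["image"];cv2.imwrite("pics/side_a21.png",d)
t=vision.camera("top")["image"];cv2.imwrite("pics/top_a21.png",t)
for n in(2.5,6):
  Rs,tt=strutpose(STS); overlay(d,"side",Rs,Rs.apply([0,.012,n/1000])+tt,295,215,90,80,7.5,f"pics/o21s{int(n)}.png",False)
Rs,tt=strutpose(STT); overlay(t,"top",Rs,Rs.apply([0,.012,.006])+tt,345,155,60,60,10,"pics/o21t.png",False)
E
```

```text
(no output)
```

View pics/o21s6.png

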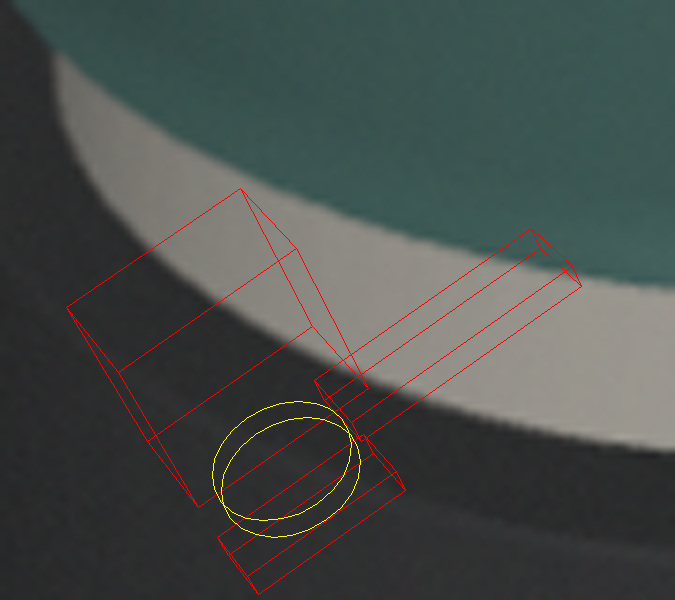

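View pics/o21t.png

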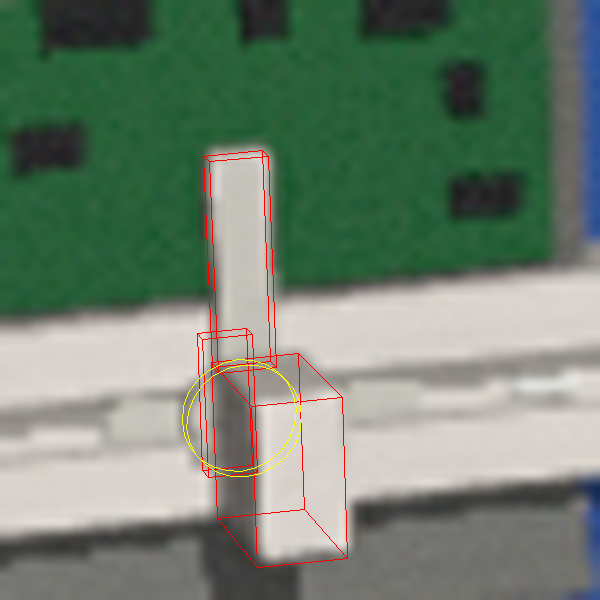

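View pics/top_a21.png

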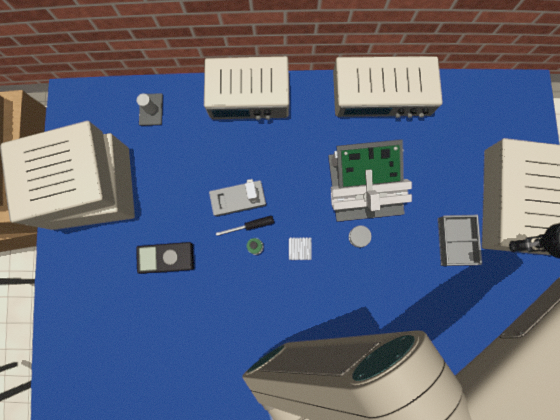

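```bash
python3 - <<'E'
from station import monitor, job_done
s=monitor.sense(); print(s['time_s'],s['qd'].round(3),s['contact_force'].round(1)); print(job_done())
E
```

```text
37.6 [-0.006  0.003  0.005  0.    -0.     0.001] [ 0.2 -0.4  0.4]
the job is handed in; nothing more can be done
None
```

The long finger is locked in the notch, about 12 mm along the slot to the left of the scribed line. Its arm points up the slope over the board. I handed the job in at about 37.6 s.

**What I did**
- **Picking and tilting:** The tool can only yaw, so I gripped the finger by its end faces and tilted it 25° in the jaws against its rack pocket.
- **Inserting and starting the turn:** I lowered it into the slot at the line, pressed it to about 1 mm off the face, and turned it about 13° to catch the head under the lips.
- **Finishing the turn:** I let go, pushed the arm round with the closed fingertips, and squared it by gripping the block.
- **Feeling for the notch:** I slid along the slot with an upward pull, from about 13 mm right of the line to 13 mm left, until the head rose. Then I released it.

**Last checks**
- **Locked:** The finger rose 3.55 mm to a hard stop (3.5 mm expected), and side force built up both ways along the slot.
- **Square:** After release, a model drawn square at 12 mm and locked height matched the top picture closely.
- **Surroundings:** The short finger is still in the rack, the bystanders look unmoved, and the force on the tool was about zero.

**What went wrong or could not be checked**
- While I was placing the closed fingertips beside the arm, the tool pressed lightly on the captured finger (about 5 N). It turned about 10° and leaned until I backed off; the regrip squared it.
- My side-picture fits during the turn were poor, leaving several millimetres and degrees of doubt.
- The final side picture was blocked by the robot, so the last look rests on the top camera alone.

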